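# Dispense one bearing ball and hold it up under the loupe

## Robot

A 6-joint arm with a two-finger parallel gripper is mounted at the origin on a cart in front of the work surface, level with it; the furniture and walls round the work are solid. World frame = base frame: x ahead of the robot, y to its left, z up, the work surface at z = 0. Lengths are in mm, angles in rad, forces in N, time in s.
With the tool pointing down it reaches from about 275 to 825 mm from the base axis. Payload 5.2 kg.
Tool frame: the origin (TCP) lies where the fingers leave the gripper's body, on its centre line; the fingertips stand 84 mm ahead of it and the grasp point (between the pads) lies 65 mm ahead of it; z points along the fingers, y is the direction in which the jaws open and shut (so a half turn about z gives the same grasp; the last joint's range is limited). The gripper opens to 93 mm and grips with 3 to 60 N. Pads are 15 mm wide; open, the fingers measure 128 mm over their backs; the gripper's body (75 mm by 188 mm) begins 65 mm behind the grasp point.
Start: joints at [-1.4, 0.259, 1.535, -0, 1.348, -0.203], TCP at [200.856, -512.018, 302.753] pointing down, gripper open.
Joint ranges: [-3.14, 3.14], [-0.91, 2.08], [0.19, 2.58], [-1.22, 4.36], [0.22, 2.71], [-3.12, 3.12]. Speed limits (rad/s): [2.57, 2.57, 3.14, 3.14, 3.14, 3.14].

## Interface

Orientations are given as a unit quaternion [w, x, y, z].
In Python, from rig import observe, snapshot, camera_info, sign_off gives the robot as it stands.
- The arm moves only by the shell command python3 -m creep 'ROWS' [FORCE]. ROWS is JSON, a list of rows, each an object with "dp": the shift along the tool's x, y, z in m, a list of three; "rotation": the turn, a rotation vector about the tool's x, y, z in rad, a list of three; "grip": the finger opening in m, from 0 to 0.093. A call has 1 to 8 rows; each row is the pose to reach, as a shift and turn from the pose measured when the call began, along the tool's axes at that moment; what a row does not reach only later rows make up. A row lasts 1/10 s, in which the tool goes at most 50 mm and 8.59 degrees, less where a joint would pass 70% of its speed; a pose out of reach is approached as far as the arm can. A call with a gripper value outside its range is refused whole. The fingers move at their own pace and stop on an object; FORCE is the grip in N (left out, the last holds). Time passes only in rows, so rows that repeat a pose let the fingers close. It gives the time, the measured TCP pose, the force and the opening at its end, in the units of the state.
- observe(): the state, without advancing time (a new reading comes with each control period).
- snapshot(name): name is "side" or "top" or "wrist"; returns the picture (384x512x3 uint8, red, green, blue); there is no depth.
- camera_info(name): a dict with "fovy" (degrees; the focal length in pixels is half the picture's height over the tangent of half this angle, whatever the lens; pixels are square), "cx", "cy" (the principal point, pixels), "D" ([k1, k2, p1, p2, k3] as OpenCV has them; the pictures are not rectified), "rvec" (rotation vector, rad) and "tvec" (3), from world to camera coordinates, as OpenCV has them; the wrist camera has in their place "hand_eye" (4x4, takes a point from camera to tool coordinates, whose origin is the TCP and whose axes are the flange's). Camera axes: x right, y down, z forward; pixel columns grow to the right and rows downward; lengths in mm; the calibration is good to about 2 mm. A picture is of the moment at which its call begins: read the wrist's pose just before it. camera_info takes no time and is no camera call.
- sign_off(): hands the job in, once; it reports no verdict.
The state is a dict: "time_s": time; "q": joint angles; "qvel": joint speeds; "joint_efforts": joint torques, N m; "ee_pos": TCP position; "orientation": TCP orientation; "force": force on the tool from outside, world axes, zero at the start; "torque": the same for the moment, N m; "grip_width": opening from 0.0 (shut) to 1.0 (fully open).
Only numpy, scipy, OpenCV 4.12 (cv2) and the standard library are available. Lean on these libraries where they do the work, as an engineer would, in place of code of your own. Each camera call takes 0.05 s, during which the arm holds its last target.

## Task

Push the red pad of the ball dispenser once, all the way in, and let it spring right back, so that a single steel ball drops into the dish of the tray standing under it. Then take the tray by its black handle, draw it straight out from under the dispenser and carry it level to the loupe on the stand, with the ball lying loose in the dish and never rolling out. Finish still holding the tray in the gripper, level and still in the air, with the ball centred under the loupe and about 6 cm below its lower rim, so that I can look the ball over for pits; do not knock the loupe or disturb the other things on the bench.

Things in the scene. Friction and masses are not known exactly. Their poses are not given: they have to be found in the camera images.
- outlet (a point): Mouth of the ball dispenser (fixed to the bench): centre of the square hole in its blue body's underside, 23.5 mm above the bench, over the tray's dish at the start. x points to its back, y to its left as seen from its open front. Body: x -26 to 26, y -50 to 50 mm, 23 to 58 mm above the bench, on a leg at each side (inner faces at y -42 and 42, feet out to y 69 mm each side).
- magazine (a point): Foot of the clear round magazine on the dispenser, 26 mm right of the mouth (y -26 mm) and 56 mm above the bench; 25 mm wide (33 at its collar), top 100 mm above the bench. It feeds three dark steel balls of 16 mm to a brass metering slide; the lowest lies in the slide's hole and is carried over the mouth when the slide is pushed in.
- slide_pad (a point): Centre of the outer face of the red push pad on the end of the brass slide, which sticks out of the dispenser's right side. Pad 30 mm wide (x), 9 mm thick (y), 36 mm high (32 to 68 mm above the bench); axes as for outlet. It is pushed along +y, toward the dispenser. At rest the face is 89 mm right of the mouth's axis.
- slide (a joint): Travel of the slide in m: 0 at rest, 0.026 fully in against its stop. A spring pushes it back: 3 N at rest, 7 N fully in. The ball falls only in about the last 3 mm of the stroke; after the return the next ball drops into the slide by itself.
- dish (a point): Point on the axis of the tray's dish, 12 mm above its underside: centre of a ball at rest in it. Loose tray, about 0.17 kg with ball: round steel pan 61 mm wide, 13 high, conical dish (20 degree slope, 52 mm wide), z up, cranked handle toward -x, which points out of the dispenser's front. The ball clears the dispenser by 3 mm, so draw the tray out along -x by 70 mm or more before raising it.
- tray_grip (a point): Centre of the black grip on the tray's handle, 120 mm from the dish axis along the tray's -x and 20 mm above the dish point; axes as for dish. A bar 76 mm long (x), 15 mm wide (y), 20 mm high, underside 22 mm above the bench; a small foot under its outer end, 150 mm from the dish axis. The tray's centre of mass lies 96 mm from the dish axis.
- ball_1: The lowest dark steel ball, 16 mm across, 17 g; origin at its centre, 40 mm above the bench while it lies in the slide. Its axes mean nothing.
- ball_2: The next ball in the magazine, 16 mm across; origin at its centre, 56 mm above the bench at the start. It must stay in the dispenser.
- loupe_rim (a point): Centre of the lower rim of the black eye loupe on the bench stand, 175 to 225 mm above the bench. Loupe 35 mm wide, 39 high, in a ring 37 mm wide; z up, x toward the post. A thin arm runs level along x to a clamp on an upright post (12 mm thick, 287 mm high, 115 mm from the loupe axis) with a round foot 92 mm wide, fixed to the bench; friction holds the arm on the post.
- oil_bottle: Bystander: small black dosing bottle with white nozzle, 23 mm wide, 75 mm high; origin under its foot.
- pill_box: Bystander: low round pale parts box, 42 mm wide, 20 mm high; origin under its foot.
- green_tweezers: Bystander: green tweezers lying flat, 124 x 12 x 8 mm; origin under the middle.
- spare_loupe: Bystander: black eye loupe with wooden pegs beside it, 40 x 35 x 39 mm, standing on the bench; origin under its foot.
Things that resemble listed ones, but are neither listed nor needed, are in the scene too. Of the things that look like the part that bears outlet, the middle-sized one is meant.

How it is judged (in metres and radians):
On the way, in this order (a step that is already met when the one before it is completed fails the run):
1. the slide is pushed all the way in (value of joint slide above 0.0235 m), for 0.05 s.
2. the slide has sprung back and one ball lies in the dish (value of joint slide below 0.004 m and distance between ball_1 and dish below 0.012 m), for 0.2 s.
3. the tray is drawn out to the front and held in the air with the ball in its dish (x of dish in the frame of outlet below -0.06 m and height (world z) of dish above 0.05 m and contact force between the fingers and tray above 0.5 N and distance between ball_1 and dish below 0.02 m), for 0.1 s.
At the end, for the whole second after the job is handed in: The gripper still holds the tray in the air, level within 6 degrees, clear of the stand, the ball at rest within 8 mm of the dish's middle, at most 12 mm beside the loupe's axis and 48 to 72 mm below its lower rim; the slide is back and the other balls are in the dispenser (horizontal distance between ball_1 and loupe_rim below 0.012 m and z of ball_1 in the frame of loupe_rim between -0.072 and -0.048 m and distance between ball_1 and dish below 0.008 m and angle between dish's own z axis and vertical below 0.1 rad and height (world z) of dish above 0.08 m and contact force between the fingers and tray above 0.5 N and linear speed of ball_1 below 0.03 m/s and contact force between tray and loupe_stand below 0.2 N and height (world z) of ball_2 above 0.03 m and value of joint slide below 0.004 m); the arm keeps its last pose, push and grip.
It fails at once if the tray is tipped more than 17 degrees (angle between dish's own z axis and vertical above 0.3 rad).
It fails at once if the ball is lost from the tray (distance between ball_1 and dish above 0.03 m and distance between ball_1 and outlet above 0.045 m).
It fails at once if a second ball is let out (height (world z) of ball_2 below 0.03 m).
It fails at once if the loupe is knocked out of place by more than 10 mm (distance of loupe_rim from where it was at the start of the episode above 0.01 m).
It fails at once if a bystander is moved by more than 20 mm (distance of any of oil_bottle, pill_box, green_tweezers, spare_loupe from where it was at the start of the episode above 0.02 m).
It also fails if it takes over 64 s, if anything falls off the work surface, if the arm or the gripper's body presses on something with over 40 N, if the wrist force passes 120 N, or if a joint passes its speed limit or range.

## Working session

There is one attempt and no reset: what is moved stays moved. The work goes in short steps, Python scripts to look and compute and a shell command to move; the robot and the scene stay as the last step left them, time stands still between calls to the robot, and variables do not carry over. Pictures are saved under pics/ and viewed, and the job is handed in when it is done.

```bash
mkdir -p pics; ls; python3 - <<'E'
from rig import *
import cv2
print(observe())
for n in ("side","top","wrist"):
    print(n,camera_info(n)); cv2.imwrite(f"pics/{n}0.png",snapshot(n)[:,:,::-1])
E
```

```text
pics
{'time_s': 0.0, 'q': array([-1.39982146e+00,  2.59333664e-01,  1.53608283e+00, -3.27098246e-05,
        1.34802936e+00, -2.02803460e-01]), 'qvel': array([ 0.00084779,  0.00030321, -0.00107384,  0.00035152, -0.000418  ,
       -0.00170892]), 'joint_efforts': array([ 2.75919292e-04, -4.37300777e+01, -2.83999515e+01,  7.21377251e-02,
        4.15254675e-02, -1.35936025e-04]), 'ee_pos': array([ 200.76493299, -511.60866488,  301.9227185 ]), 'orientation': array([-9.26733711e-04,  9.82585896e-01,  1.85806615e-01, -1.19988389e-06]), 'force': array([-0.09406961, -0.37352471,  0.16466971]), 'torque': array([0.00226832, 0.02375241, 0.01006907]), 'grip_width': 0.9997451502437357}
side {'fovy': 56.5484764068944, 'cx': 258.01202745077296, 'cy': 188.8877180148933, 'D': array([-0.03682291,  0.        ,  0.        ,  0.        ,  0.        ]), 'rvec': array([ 1.53668897, -1.80701161,  0.95174785]), 'tvec': array([-64.45662683, 423.55717634, 862.97802195])}
top {'fovy': 43.58523286170246, 'cx': 257.3298233438741, 'cy': 184.6321484927076, 'D': array([-0.10530146,  0.        ,  0.        ,  0.        ,  0.        ]), 'rvec': array([ 2.05306841, -1.63693821,  0.52800675]), 'tvec': array([-279.89821624,  466.58049098, 1835.26846073])}
wrist {'fovy': 63.60514459131081, 'cx': 255.46053571364814, 'cy': 194.50710759243566, 'D': array([-0.08530709,  0.        ,  0.        ,  0.        ,  0.        ]), 'hand_eye': array([[-4.80481550e-04, -9.70872935e-01, -2.39594477e-01,
         6.60908495e+01],
       [ 9.99999681e-01, -3.13567850e-04, -7.34770102e-04,
        -9.56774372e-01],
       [ 6.38239280e-04, -2.39594753e-01,  9.70872776e-01,
        -8.23699668e+01],
       [ 0.00000000e+00,  0.00000000e+00,  0.00000000e+00,
         1.00000000e+00]])}
```

View pics/side0.png

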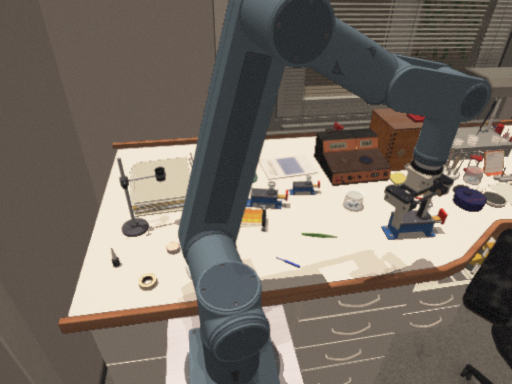

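View pics/top0.png

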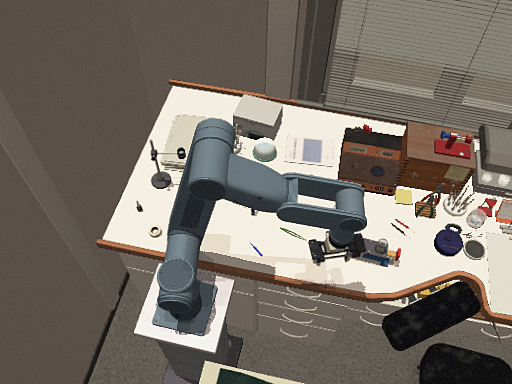

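View pics/wrist0.png

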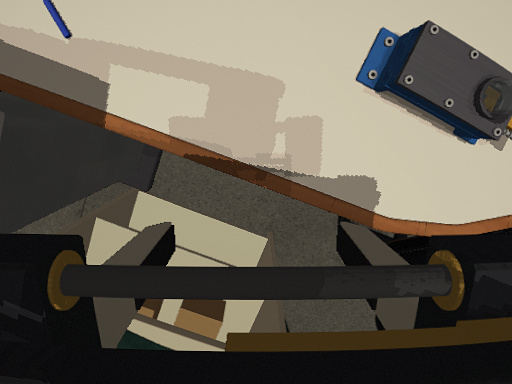

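```bash
python3 - <<'E'
import cv2
a=cv2.imread("pics/side0.png"); cv2.imwrite("pics/c1.png",cv2.resize(a[150:290,95:355],None,fx=3,fy=3,interpolation=2))
a=cv2.imread("pics/side0.png"); cv2.imwrite("pics/c2.png",cv2.resize(a[150:270,340:512],None,fx=4,fy=4,interpolation=2))
E
```

```text
(no output)
```

View pics/c1.png

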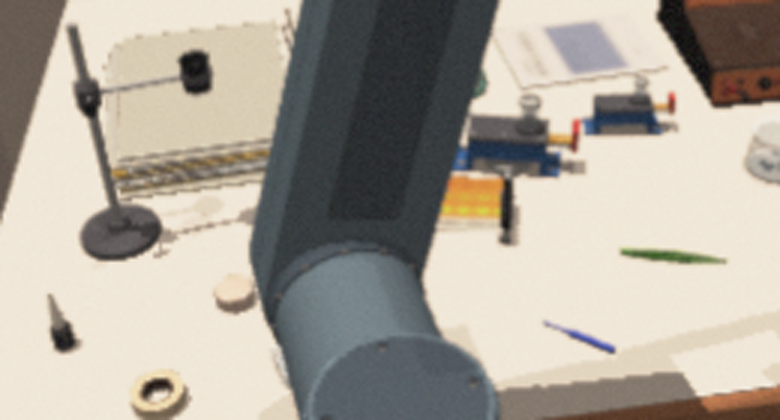

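View pics/c2.png

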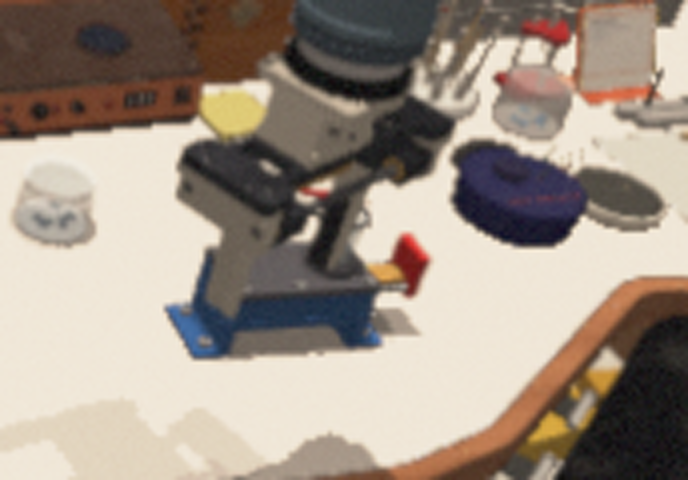

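```bash
cat > h.py <<'E'
import numpy as np, cv2
from rig import *
from scipy.spatial.transform import Rotation as R
def K(c):
    f=192/np.tan(np.radians(c['fovy'])/2); return np.array([[f,0,c['cx']],[0,f,c['cy']],[0,0,1.]])
def pose(o=None):
    o=o or observe(); w,x,y,z=o['orientation']; T=np.eye(4); T[:3,:3]=R.from_quat([x,y,z,w]).as_matrix(); T[:3,3]=o['ee_pos']; return T
def ext(n,T=None):
    c=camera_info(n)
    if n=='wrist':
        M=np.linalg.inv((pose() if T is None else T)@c['hand_eye']); return M[:3,:3],M[:3,3],c
    return cv2.Rodrigues(c['rvec'])[0],np.array(c['tvec']).ravel(),c
def ray(n,uv,T=None):
    Rm,t,c=ext(n,T); p=cv2.undistortPoints(np.array([[uv]],float),K(c),c['D']).ravel()
    return -Rm.T@t, Rm.T@np.array([p[0],p[1],1])
def on_z(n,uv,z,T=None):
    o,d=ray(n,uv,T); return o+d*(z-o[2])/d[2]
def proj(n,P,T=None):
    Rm,t,c=ext(n,T); return cv2.projectPoints(np.array(P,float).reshape(-1,1,3),cv2.Rodrigues(Rm)[0],t,K(c),c['D'])[0].reshape(-1,2)
def tri(obs):
    A=np.zeros((3,3));b=np.zeros(3)
    for o,d in obs:
        d=d/np.linalg.norm(d);M=np.eye(3)-np.outer(d,d);A+=M;b+=M@o
    return np.linalg.solve(A,b)
def shot(n,name):
    T=pose(); im=snapshot(n); cv2.imwrite(f"pics/{name}.png",im[:,:,::-1]); np.save(f"pics/{name}.npy",T); return T
E
python3 - <<'E'
from h import *
for p in [(267,207),(250,215),(265,222),(305,187),(135,229),(160,172),(287,192),(173,247),(115,262),(318,236),(320,183),(353,202),(410,235)]:
    print(p,on_z('side',p,0).round())
print(on_z('side',(160,172),190).round(),on_z('side',(287,194),50).round())
E
```

```text
(267, 207) [ 589. -202.   -0.]
(250, 215) [ 551. -131.    0.]
(265, 222) [ 504. -178.    0.]
(305, 187) [ 697. -384.    0.]
(135, 229) [534. 281.   0.]
(160, 172) [898. 212.   0.]
(287, 192) [ 673. -301.    0.]
(173, 247) [424. 147.   0.]
(115, 262) [383. 327.   0.]
(318, 236) [ 403. -347.    0.]
(320, 183) [ 716. -455.    0.]
(353, 202) [ 570. -544.    0.]
(410, 235) [ 358. -672.    0.]
[593. 172. 190.] [ 593. -279.   50.]
```

```bash
python3 -m creep '[{"dp":[0.045,-0.01,-0.01],"rotation":[0,0,0],"grip":0.093},{"dp":[0.09,-0.025,-0.02],"rotation":[0,0,0],"grip":0.093},{"dp":[0.135,-0.04,-0.03],"rotation":[0,0,0],"grip":0.093},{"dp":[0.18,-0.055,-0.04],"rotation":[0,0,0],"grip":0.093},{"dp":[0.225,-0.07,-0.05],"rotation":[0,0,0],"grip":0.093},{"dp":[0.27,-0.085,-0.05],"rotation":[0,0,0],"grip":0.093},{"dp":[0.315,-0.10,-0.05],"rotation":[0,0,0],"grip":0.093},{"dp":[0.36,-0.115,-0.05],"rotation":[0,0,0],"grip":0.093}]'
python3 - <<'E'
from h import *
shot('wrist','w1'); shot('side','s1'); print(observe()['time_s'],pose().round(2))
E
```

```text
time_s: 0.95
ee_pos: [495.2, -271.7, 352.3]
orientation: [-0.001, 0.983, 0.186, -0.0]
force: [0.1, 0.1, 0.2]
grip_width: 0.999
1.05 [[ 9.3000e-01  3.7000e-01  0.0000e+00  4.9732e+02]
 [ 3.7000e-01 -9.3000e-01  0.0000e+00 -2.6904e+02]
 [ 0.0000e+00 -0.0000e+00 -1.0000e+00  3.5193e+02]
 [ 0.0000e+00  0.0000e+00  0.0000e+00  1.0000e+00]]
```

View pics/w1.png

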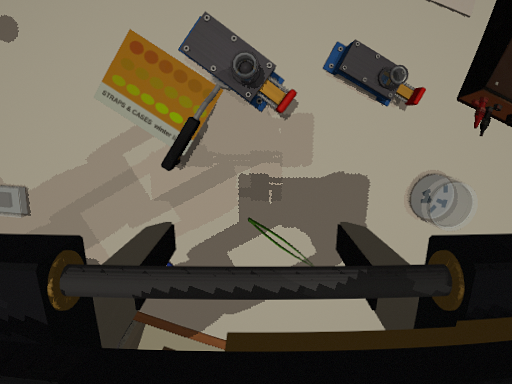

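View pics/s1.png

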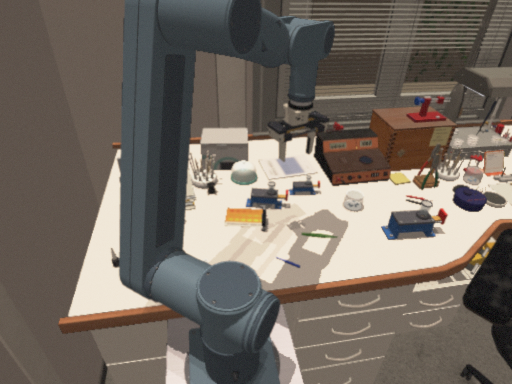

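```bash
python3 - <<'E'
import cv2
a=cv2.imread("pics/w1.png"); cv2.imwrite("pics/c3.png",cv2.resize(a[0:180,90:310],None,fx=3.3,fy=3.3,interpolation=2))
E
```

```text
(no output)
```

View pics/c3.png

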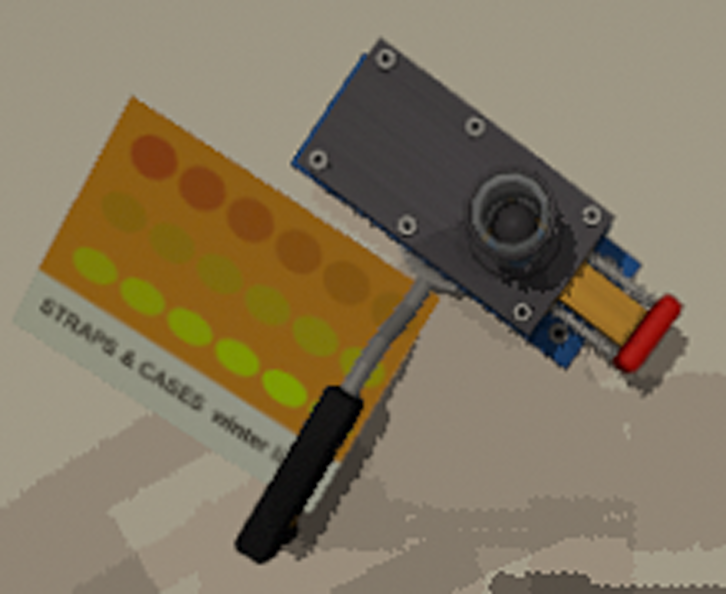

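```bash
python3 - <<'E'
from h import *
from scipy.optimize import least_squares
T=np.load('pics/w1.npy')
c=lambda x,y:(90+x/3.3,y/3.3)
P={'BL':((380,38),58),'BR':((612,215),58),'FR':((530,335),58),'FL':((300,158),58),'padb':((672,298),68),'padf':((625,362),68),'mag':((511,222),100),
'g1':((347,390),42),'g2':((257,553),42)}
W={}
for k,(p,z) in P.items():
    W[k]=on_z('wrist',c(*p),z,T); print(k,W[k].round(1))
for a,b in (('BL','BR'),('FL','FR'),('FL','BL'),('FR','BR'),('g2','g1'),('padf','padb')):
    d=W[b]-W[a]; print(a,b,np.hypot(*d[:2]).round(1),np.degrees(np.arctan2(d[1],d[0])).round(1))
E
```

```text
BL [ 646.8 -149.6   58. ]
BR [ 621.  -245.4   58. ]
FR [ 572.3 -233.6   58. ]
FL [ 599.9 -137.    58. ]
padb [ 601.5 -275.    68. ]
padf [ 575.5 -268.1   68. ]
mag [ 600.4 -217.1  100. ]
g1 [ 529.5 -176.    42. ]
g2 [ 458.  -163.2   42. ]
BL BR 99.2 -105.1
FL FR 100.5 -105.9
FL BL 48.6 -15.1
FR BR 50.1 -13.7
g2 g1 72.6 -10.2
padf padb 26.9 -14.9
```

```bash
python3 -m creep '[{"dp":[0.01,0.015,0.0],"rotation":[0,0,0.13],"grip":0.0},{"dp":[0.02,0.03,0.02],"rotation":[0,0,0.26],"grip":0.0},{"dp":[0.03,0.045,0.05],"rotation":[0,0,0.39],"grip":0.0},{"dp":[0.04,0.06,0.085],"rotation":[0,0,0.52],"grip":0.0},{"dp":[0.053,0.078,0.12],"rotation":[0,0,0.637],"grip":0.0},{"dp":[0.053,0.078,0.152],"rotation":[0,0,0.637],"grip":0.0},{"dp":[0.053,0.078,0.152],"rotation":[0,0,0.637],"grip":0.0},{"dp":[0.053,0.078,0.152],"rotation":[0,0,0.637],"grip":0.0}]'
python3 - <<'E'
from h import *
o0=pose()
for n in ('wrist','side','top'): shot(n,n[0]+'2')
T=pose(); print(T.round(3)); a=cv2.imread('pics/s2.png'); b=cv2.imread('pics/t2.png')
cv2.imwrite('pics/c4.png',np.vstack([cv2.resize(a[140:250,180:380],(800,440)*1,interpolation=2)]))
E
```

```text
time_s: 1.85
ee_pos: [575.0, -321.6, 199.6]
orientation: [-0.002, 0.992, -0.128, -0.001]
force: [-0.4, 0.0, 0.4]
grip_width: 0.361
[[ 9.67000e-01 -2.54000e-01  4.00000e-03  5.76183e+02]
 [-2.54000e-01 -9.67000e-01  1.00000e-03 -3.22044e+02]
 [ 4.00000e-03 -2.00000e-03 -1.00000e+00  2.02583e+02]
 [ 0.00000e+00  0.00000e+00  0.00000e+00  1.00000e+00]]
```

View pics/w2.png

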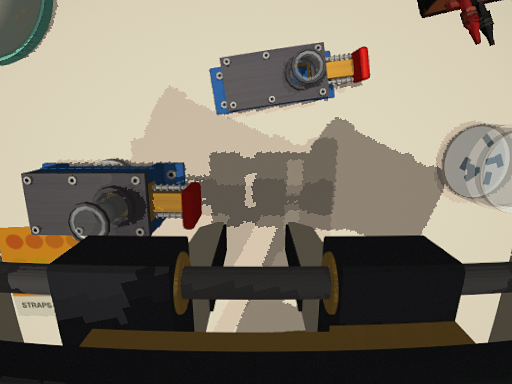

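View pics/c4.png

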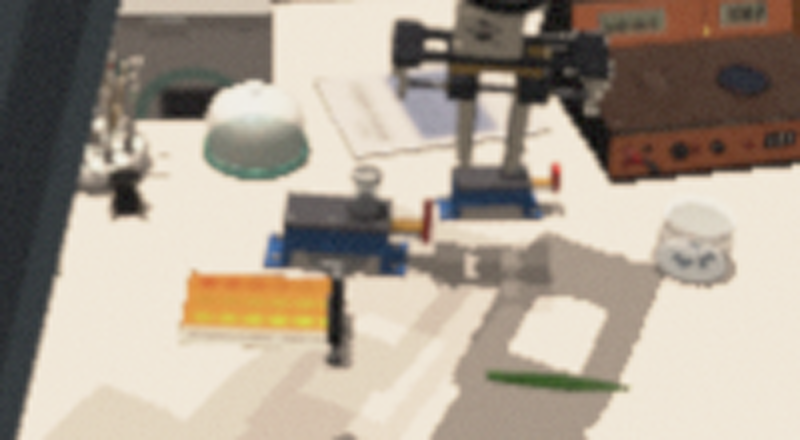

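View pics/t2.png

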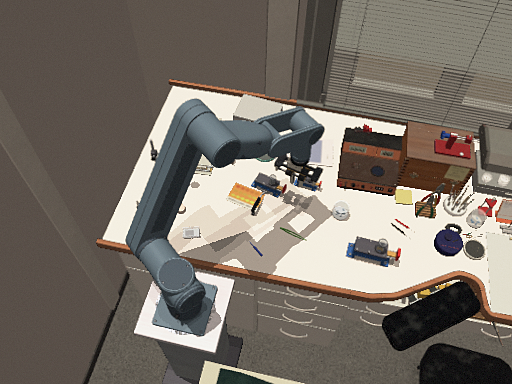

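```bash
python3 - <<'E'
import cv2
a=cv2.imread("pics/w2.png"); cv2.imwrite("pics/c5.png",cv2.resize(a[140:260,10:230],None,fx=3.6,fy=3.6,interpolation=2))
E
```

```text
(no output)
```

View pics/c5.png

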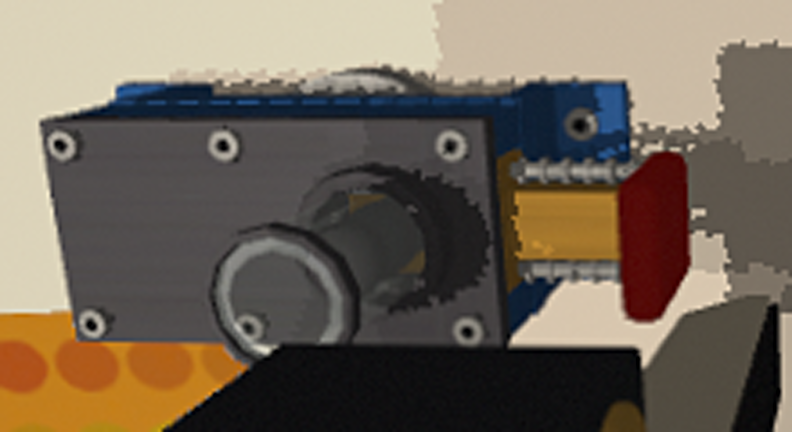

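```bash
python3 - <<'E'
from h import *
from scipy.optimize import least_squares
T=np.load('pics/w2.npy')
T1=np.load('pics/w1.npy')
c=lambda x,y:(10+x/3.6,140+y/3.6); c1=lambda x,y:(90+x/3.3,y/3.3)
m=[(26,50,58),(26,-50,58),(-26,-50,58),(-26,50,58),(0,-26,100)]
o2=[c(*p) for p in [(42,121),(490,118),(507,345),(78,340),(285,292)]]
o1=[c1(*p) for p in [(380,38),(612,215),(530,335),(300,158),(511,222)]]
def model(p,pts):
    a=p[2]; pts=np.array(pts,float); return np.c_[p[0]+np.cos(a)*pts[:,0]-np.sin(a)*pts[:,1],p[1]+np.sin(a)*pts[:,0]+np.cos(a)*pts[:,1],pts[:,2]]
for TT in ([(T,o2)],[(T1,o1)],[(T,o2),(T1,o1)]):
    f=lambda p:np.concatenate([(proj('wrist',model(p,m),t)-np.array(o)).ravel() for t,o in TT])
    r=least_squares(f,[610,-191,-.26],x_scale=[10,10,.1]); print(r.x[:2].round(1),np.degrees(r.x[2]).round(2),r.fun.round(1))
p=r.x
print('pad',model(p,[(0,-89,50)]))
print((proj('wrist',model(p,[(15,-89,68),(-15,-89,68),(15,-89,32),(-15,-89,32),(15,-80,68),(-15,-80,68)]),T)-[10,140])*3.6)
E
```

```text
[ 610.6 -193. ] -14.76 [-0.2 -1.6 -1.  -1.7  0.   1.   1.   0.5  0.3  1.6]
[ 608.7 -192. ] -15.57 [ 0.9 -0.6  1.   0.4 -1.1  0.9 -1.1  1.6  0.2 -2.1]
[ 609.9 -192.6] -15.01 [-0.3 -1.  -1.1 -0.5 -0.3  2.1  0.7  1.   0.1  2.8  1.4 -1.3  2.  -0.9
  0.2 -0.1 -0.3  1.3  1.4 -3.2]
pad [[ 586.90045421 -278.55504897   50.        ]]
[[666.30017761 180.23095391]
 [672.78797815 323.04276008]
 [696.73614964 144.44119485]
 [701.36155601 269.38491831]
 [621.25425085 180.0102892 ]
 [629.19604832 322.60537957]]
```

```bash
cat > goto.py <<'E'
import sys
from h import *
P=np.mean([pose()[:3,3] for _ in range(3)],0);T=pose()
t=np.array(eval(sys.argv[1]),float); print('pos',P.round(1),'yaw',np.degrees(np.arctan2(T[1,0],T[0,0])).round(2),'tool d (m):',(T[:3,:3].T@(t[:3]-P)/1000).round(4), 'tilt',np.degrees(np.arccos(-T[2,2])).round(2))
E
python3 goto.py '[579.1,-307.5,126]'; python3 -c "
from h import *;o=observe();print(o['time_s'],o['grip_width'],o['force'])"
```

```text
pos [ 576.2 -322.   202.6] yaw -14.72 tool d (m): [-0.0012 -0.0147  0.0766] tilt 0.24
2.0 0.23479766684202957 [0.30241013 0.9688861  0.30109035]
```

```bash
python3 -m creep '[{"dp":[-0.001,0.0,0.02],"rotation":[0,0,0],"grip":0.0},{"dp":[-0.001,0.0,0.045],"rotation":[0,0,0],"grip":0.0},{"dp":[-0.001,0.0,0.07],"rotation":[0,0,0],"grip":0.0},{"dp":[-0.001,0.0,0.077],"rotation":[0,0,0],"grip":0.0},{"dp":[-0.001,0.0,0.077],"rotation":[0,0,0],"grip":0.0},{"dp":[-0.001,0,0.077],"rotation":[0,0,0],"grip":0.0}]'
python3 goto.py '[579.1,-307.5,126]'; python3 - <<'E'
from h import *
shot('wrist','w3');shot('side','s3');o=observe();print(o['time_s'],o['grip_width'],o['force'])
a=cv2.imread('pics/s3.png');cv2.imwrite('pics/c6.png',cv2.resize(a[140:250,200:360],(800,550),interpolation=2))
E
```

```text
time_s: 2.6
ee_pos: [576.3, -322.3, 127.6]
orientation: [0.0, 0.992, -0.128, 0.003]
force: [0.4, 0.5, 0.5]
grip_width: 0.004
pos [ 576.3 -322.3  127.6] yaw -14.71 tool d (m): [-0.0011 -0.0151  0.0016] tilt 0.37
2.7 0.0033983473897267052 [-0.19679471  0.86021587  0.01684355]
```

View pics/w3.png

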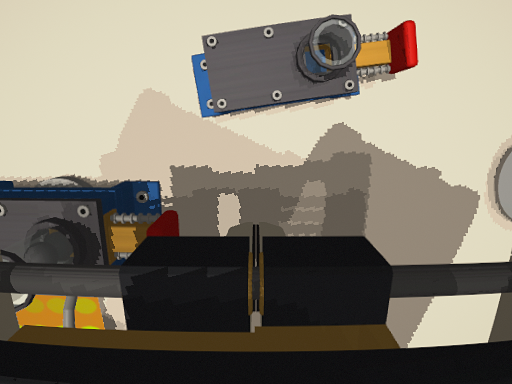

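View pics/c6.png

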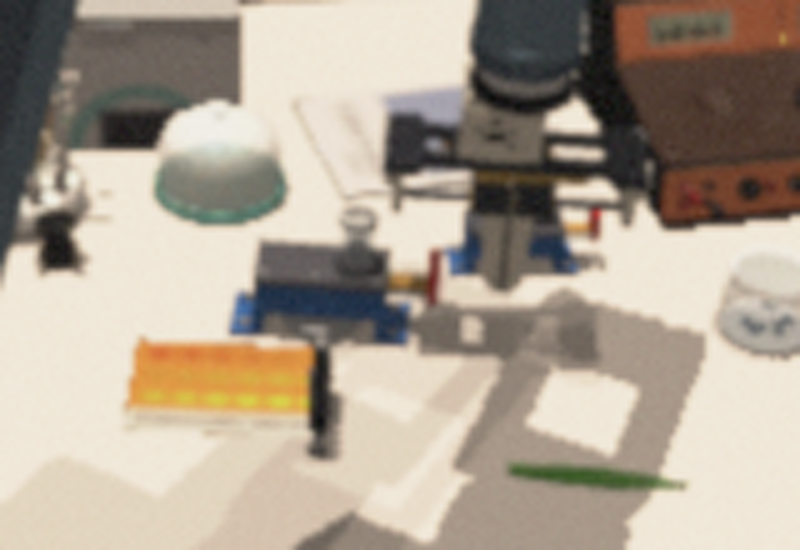

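```bash
python3 -m creep '[{"dp":[-0.001,-0.01,0.001],"rotation":[0,0,0],"grip":0.0},{"dp":[-0.001,-0.022,0.001],"rotation":[0,0,0],"grip":0.0},{"dp":[-0.001,-0.03,0.001],"rotation":[0,0,0],"grip":0.0},{"dp":[-0.001,-0.034,0.001],"rotation":[0,0,0],"grip":0.0},{"dp":[-0.001,-0.034,0.001],"rotation":[0,0,0],"grip":0.0},{"dp":[-0.001,-0.034,0.001],"rotation":[0,0,0],"grip":0.0}]'
python3 goto.py '[587,-278.5,126]'; python3 - <<'E'
from h import *
shot('wrist','w4');shot('side','s4');o=observe();print(o['time_s'],o['grip_width'],o['force'])
a=cv2.imread('pics/s4.png');cv2.imwrite('pics/c7.png',cv2.resize(a[160:230,230:330],(800,560),interpolation=2))
E
```

```text
time_s: 3.3
ee_pos: [584.1, -289.6, 127.0]
orientation: [0.001, 0.992, -0.128, 0.004]
force: [-2.1, -3.7, 1.4]
grip_width: 0.002
pos [ 584.1 -289.6  127. ] yaw -14.7 tool d (m): [ 0.     -0.0115  0.001 ] tilt 0.42
3.4 0.012329015695428236 [-1.59074394 -3.71583272  3.75747478]
```

View pics/c7.png

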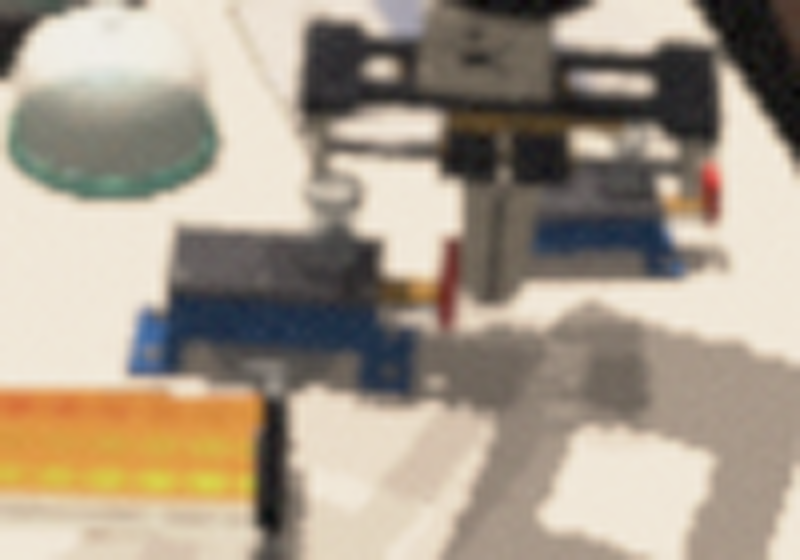

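View pics/w4.png

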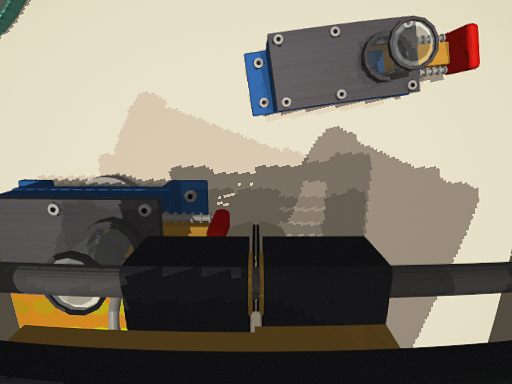

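```bash
python3 -m creep '[{"dp":[0,-0.008,0],"rotation":[0,0,0],"grip":0.0},{"dp":[0,-0.014,0],"rotation":[0,0,0],"grip":0.0},{"dp":[0,-0.018,0],"rotation":[0,0,0],"grip":0.0},{"dp":[0,-0.020,0],"rotation":[0,0,0],"grip":0.0},{"dp":[0,-0.020,0],"rotation":[0,0,0],"grip":0.0}]'
python3 goto.py '[587,-278.5,126]'; python3 -m creep '[{"dp":[0,-0.001,0],"rotation":[0,0,0],"grip":0.0},{"dp":[0,-0.002,0],"rotation":[0,0,0],"grip":0.0},{"dp":[0,-0.002,0],"rotation":[0,0,0],"grip":0.0}]'
python3 goto.py '[587,-278.5,126]'
```

```text
time_s: 3.9
ee_pos: [589.0, -271.3, 127.0]
orientation: [0.001, 0.992, -0.128, 0.004]
force: [-3.0, -5.1, 1.9]
grip_width: 0.007
pos [ 589.  -271.3  127. ] yaw -14.74 tool d (m): [-0.0001  0.0075  0.001 ] tilt 0.45
time_s: 4.2
ee_pos: [589.3, -270.4, 127.0]
orientation: [0.002, 0.992, -0.129, 0.004]
force: [-2.5, -6.5, 2.3]
grip_width: 0.01
pos [ 589.3 -270.4  127. ] yaw -14.77 tool d (m): [-0.0001  0.0084  0.001 ] tilt 0.47
```

```bash
python3 -m creep '[{"dp":[0,-0.003,0],"rotation":[0,0,0],"grip":0.0},{"dp":[0,-0.004,0],"rotation":[0,0,0],"grip":0.0},{"dp":[0,-0.004,0],"rotation":[0,0,0],"grip":0.0}]'
python3 goto.py '[587,-278.5,126]'
```

```text
time_s: 4.5
ee_pos: [590.0, -267.7, 127.0]
orientation: [0.003, 0.992, -0.129, 0.004]
force: [-2.3, -5.8, 1.7]
grip_width: 0.006
pos [ 590.  -267.7  127. ] yaw -14.79 tool d (m): [-0.0001  0.0112  0.0011] tilt 0.52
```

```bash
python3 -m creep '[{"dp":[0,-0.003,0],"rotation":[0,0,0],"grip":0.0},{"dp":[0,-0.004,0],"rotation":[0,0,0],"grip":0.0},{"dp":[0,-0.004,0],"rotation":[0,0,0],"grip":0.0}]'
python3 goto.py '[587,-278.5,126]'
python3 - <<'E'
from h import *
shot('wrist','w5');shot('side','s5');o=observe();print(o['time_s'],o['grip_width'],o['force'])
a=cv2.imread('pics/s5.png');cv2.imwrite('pics/c8.png',cv2.resize(a[160:230,230:330],(800,560),interpolation=2))
E
```

```text
time_s: 4.8
ee_pos: [590.3, -266.6, 127.1]
orientation: [0.005, 0.992, -0.129, 0.003]
force: [-5.4, -10.4, 0.9]
grip_width: 0.003
pos [ 590.3 -266.6  127.1] yaw -14.81 tool d (m): [-0.0001  0.0124  0.0012] tilt 0.67
4.9 0.00364408292823913 [ -4.97612621 -10.31220004   2.08166311]
```

View pics/c8.png

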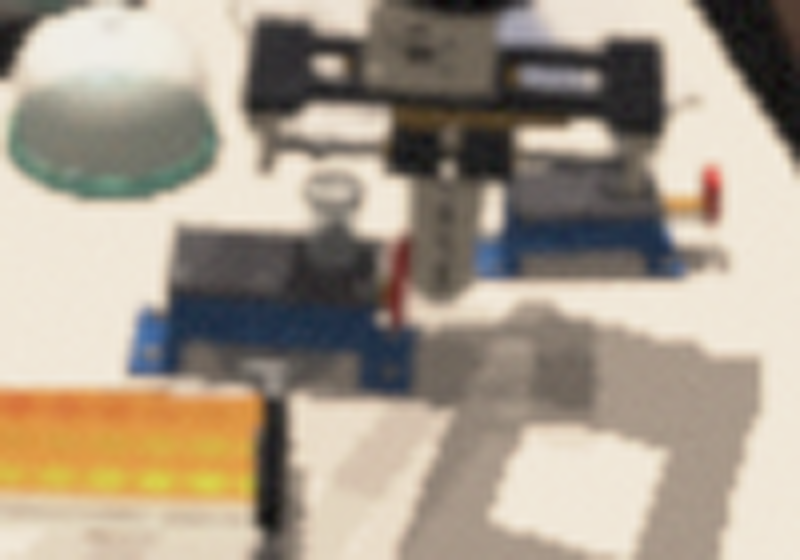

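View pics/w5.png

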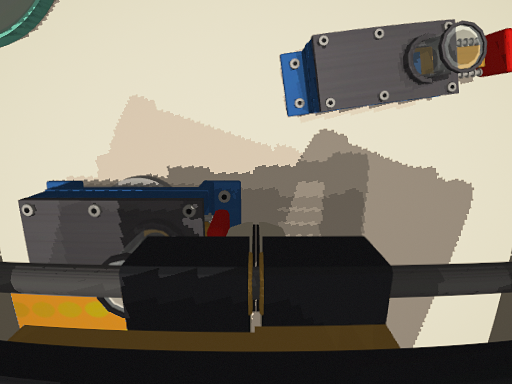

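```bash
python3 -m creep '[{"dp":[0,-0.003,0],"rotation":[0,0,0],"grip":0.0},{"dp":[0,-0.004,0],"rotation":[0,0,0],"grip":0.0},{"dp":[0,-0.004,0],"rotation":[0,0,0],"grip":0.0}]'
python3 goto.py '[587,-278.5,126]'
```

```text
time_s: 5.2
ee_pos: [590.4, -266.2, 127.3]
orientation: [0.007, 0.992, -0.129, 0.003]
force: [-5.6, -12.3, 1.1]
grip_width: 0.003
pos [ 590.4 -266.2  127.3] yaw -14.85 tool d (m): [-0.0001  0.0127  0.0014] tilt 0.91
```

```bash
python3 -m creep '[{"dp":[0,0.02,0],"rotation":[0,0,0],"grip":0.0},{"dp":[0,0.04,0],"rotation":[0,0,0],"grip":0.0},{"dp":[0,0.06,0],"rotation":[0,0,0],"grip":0.0},{"dp":[0,0.07,-0.03],"rotation":[0,0,0],"grip":0.0},{"dp":[0,0.07,-0.08],"rotation":[0,0,0],"grip":0.03},{"dp":[0,0.07,-0.12],"rotation":[0,0,0],"grip":0.03},{"dp":[0,0.07,-0.12],"rotation":[0,0,0],"grip":0.03}]'
python3 goto.py '[493.8,-170,97]'
python3 - <<'E'
from h import *
shot('wrist','w6');shot('side','s6');o=observe();print(o['time_s'],o['grip_width'],o['force'])
a=cv2.imread('pics/s6.png');cv2.imwrite('pics/c9.png',cv2.resize(a[160:230,230:330],(800,560),interpolation=2))
E
```

```text
time_s: 5.9
ee_pos: [574.0, -334.2, 255.4]
orientation: [0.01, 0.991, -0.129, 0.009]
force: [0.1, -0.7, 0.8]
grip_width: 0.213
pos [ 574.  -334.2  255.4] yaw -14.87 tool d (m): [-0.1228 -0.1409  0.1536] tilt 1.51
6.0 0.2896617022611329 [ 0.03167932 -0.69834677 -0.68536326]
```

View pics/c9.png

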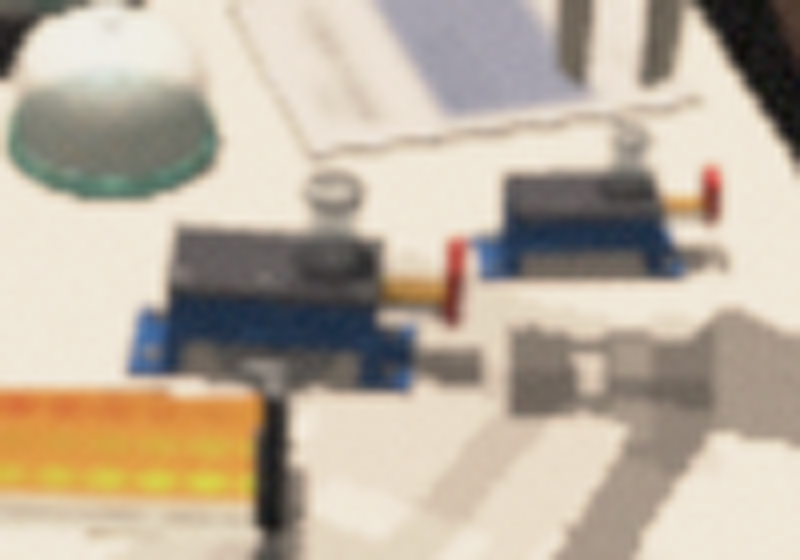

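View pics/w6.png

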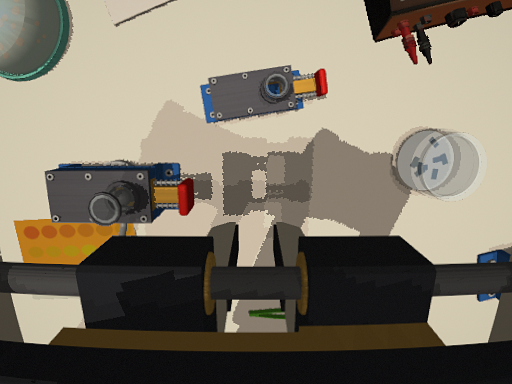

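```bash
cat > goto.py <<'E'
import sys
from h import *
P=np.mean([pose()[:3,3] for _ in range(3)],0);T=pose()
t=np.array(eval(sys.argv[1]),float); print('pos',P.round(1),'yaw',np.degrees(np.arctan2(T[1,0],T[0,0])).round(2),'tool d (m):',(T[:3,:3].T@(t[:3]-P)/1000).round(4), 'tilt',np.degrees(np.arccos(-T[2,2])).round(2))
if len(sys.argv)>2:
    a=np.radians(float(sys.argv[2])); D=np.array([[np.cos(a),np.sin(a),0],[np.sin(a),-np.cos(a),0],[0,0,-1]])
    print('rot',R.from_matrix(T[:3,:3].T@D).as_rotvec().round(4))
E
python3 goto.py '[494,-170,230]' -10.4
```

```text
pos [ 572.1 -332.6  249.3] yaw -14.87 tool d (m): [-0.1174 -0.1373  0.0162] tilt 1.0
rot [ 0.0142 -0.01   -0.0781]
```

```bash
python3 -m creep '[{"dp":[-0.024,-0.027,0.004],"rotation":[0.014,-0.01,-0.078],"grip":0.045},{"dp":[-0.048,-0.054,0.008],"rotation":[0.014,-0.01,-0.078],"grip":0.045},{"dp":[-0.072,-0.082,0.012],"rotation":[0.014,-0.01,-0.078],"grip":0.045},{"dp":[-0.096,-0.11,0.016],"rotation":[0.014,-0.01,-0.078],"grip":0.045},{"dp":[-0.117,-0.137,0.016],"rotation":[0.014,-0.01,-0.078],"grip":0.045},{"dp":[-0.117,-0.137,0.016],"rotation":[0.014,-0.01,-0.078],"grip":0.045},{"dp":[-0.117,-0.137,0.016],"rotation":[0.014,-0.01,-0.078],"grip":0.045}]'
python3 goto.py '[494,-170,97]' -10.4
python3 - <<'E'
from h import *
shot('wrist','w7');shot('side','s7');shot('top','t7');o=observe();print(o['time_s'],o['grip_width'],o['force'])
a=cv2.imread('pics/w7.png');cv2.imwrite('pics/c10.png',cv2.resize(a,(800,600),interpolation=2))
a=cv2.imread('pics/s7.png');cv2.imwrite('pics/c11.png',cv2.resize(a[130:240,90:290],(800,440),interpolation=2))
E
```

```text
time_s: 6.7
ee_pos: [493.8, -169.7, 229.0]
orientation: [-0.0, 0.996, -0.09, -0.001]
force: [-0.3, -0.3, -0.1]
grip_width: 0.483
pos [ 493.8 -169.7  229. ] yaw -10.33 tool d (m): [0.0006 0.0004 0.132 ] tilt 0.12
rot [-0.0007  0.0021  0.0012]
6.85 0.4809841758456079 [ 0.49730084 -0.3222885  -0.11232117]
```

View pics/c10.png

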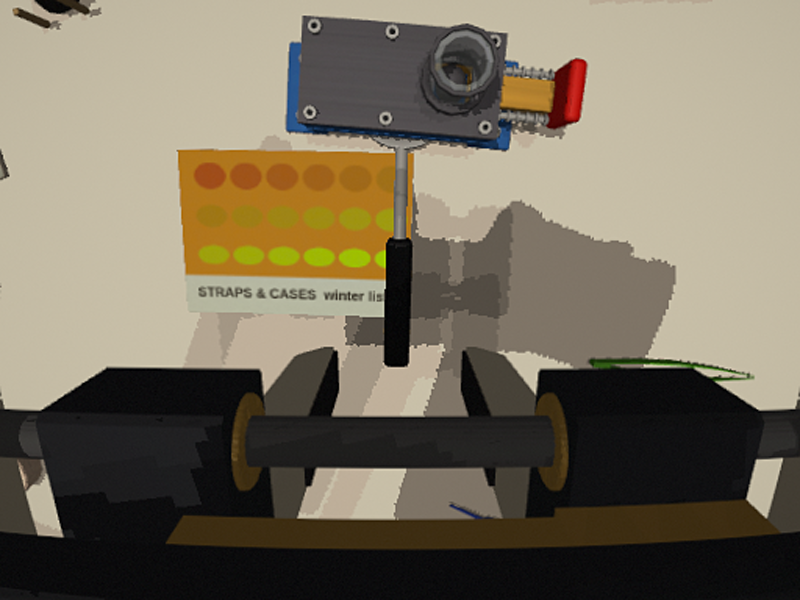

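View pics/c11.png

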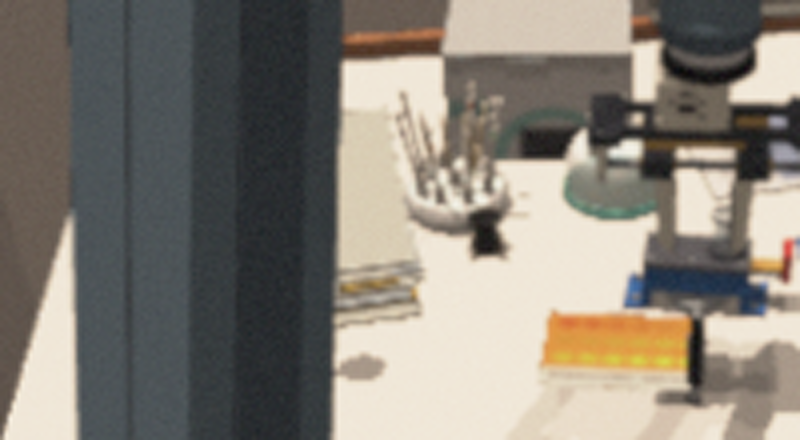

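```bash
python3 - <<'E'
from h import *
T=np.load('pics/w7.npy');T1=np.load('pics/w1.npy')
c=lambda x,y:(x*.64,y*.64); c1=lambda x,y:(90+x/3.3,y/3.3)
for a,b in (((190,312),(13,322)),((180,151),(133,97))):
    print(tri([ray('wrist',c(*a),T),ray('wrist',c1(*b),T1)]).round(1))
for p in ((398,239),(396,362)): print(on_z('wrist',c(*p),42,T).round(1))
print('rod',on_z('wrist',c(401,150),20,T).round(1), on_z('wrist',c(400,235),32,T).round(1))
for p in ((302,16),(508,35),(500,139),(305,124)): print(on_z('wrist',c(*p),58,T).round(1))
E
```

```text
[503.8 -30.2   8.2]
[606.  -45.3  -6.8]
[ 529.3 -174.3   42. ]
[ 458.1 -160.    42. ]
rod [ 577.5 -184.8   20. ] [ 530.3 -175.6   32. ]
[ 646.6 -148.5   58. ]
[ 620.  -245.5   58. ]
[ 571.6 -234.3   58. ]
[ 596.4 -139.3   58. ]
```

```bash
python3 goto.py '[505,-170,97]' -11; python3 -m creep '[{"dp":[0.006,0.0,0.03],"rotation":[0,0.002,0.01],"grip":0.045},{"dp":[0.011,-0.002,0.06],"rotation":[0,0.002,0.01],"grip":0.045},{"dp":[0.011,-0.002,0.09],"rotation":[0,0.002,0.01],"grip":0.045},{"dp":[0.011,-0.002,0.115],"rotation":[0,0.002,0.01],"grip":0.045},{"dp":[0.011,-0.002,0.132],"rotation":[0,0.002,0.01],"grip":0.045},{"dp":[0.011,-0.002,0.132],"rotation":[0,0.002,0.01],"grip":0.045},{"dp":[0.011,-0.002,0.132],"rotation":[0,0.002,0.01],"grip":0.045}]'
python3 goto.py '[505,-170,97]' -11
python3 - <<'E'
from h import *
shot('wrist','w8');o=observe();print(o['time_s'],o['grip_width'],o['force'])
a=cv2.imread('pics/w8.png');cv2.imwrite('pics/c12.png',cv2.resize(a,(800,600),interpolation=2))
E
```

```text
pos [ 494.7 -171.3  229.6] yaw -10.45 tool d (m): [ 0.01   -0.0032  0.1326] tilt 0.02
rot [0.0001 0.0004 0.0096]
time_s: 7.55
ee_pos: [506.1, -172.1, 97.4]
orientation: [-0.0, 0.995, -0.096, 0.0]
force: [0.4, 0.5, -0.5]
grip_width: 0.483
pos [ 506.1 -172.1   97.4] yaw -11.07 tool d (m): [-0.0014 -0.0019  0.0004] tilt 0.06
rot [-0.0001 -0.001  -0.0013]
7.6 0.4880366969184737 [-0.64881841 -0.23381508  0.31585115]
```

View pics/c12.png

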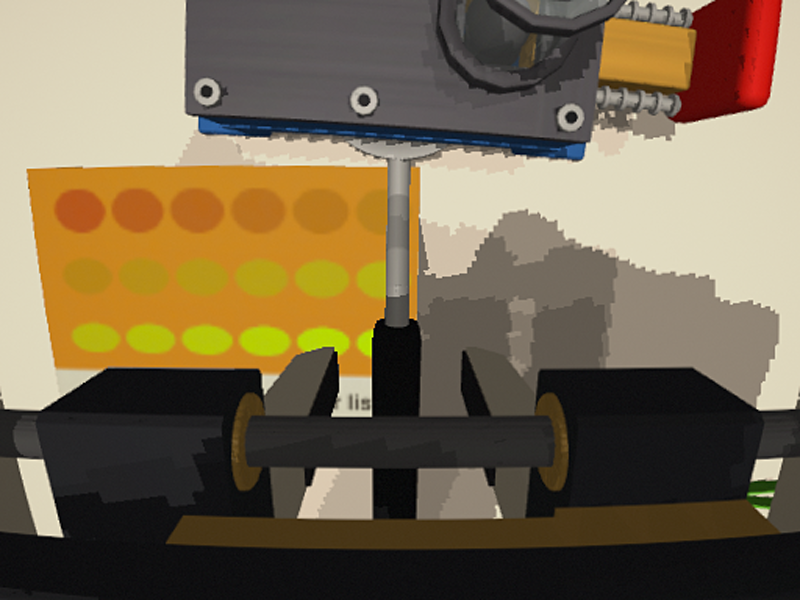

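```bash
python3 -m creep '[{"dp":[0,-0.001,0],"rotation":[0,0,0],"grip":0.025},{"dp":[0,-0.001,0],"rotation":[0,0,0],"grip":0.018},{"dp":[0,-0.001,0],"rotation":[0,0,0],"grip":0.016},{"dp":[0,-0.001,0],"rotation":[0,0,0],"grip":0.014},{"dp":[0,-0.001,0],"rotation":[0,0,0],"grip":0.012},{"dp":[0,-0.001,0],"rotation":[0,0,0],"grip":0.01},{"dp":[0,-0.001,0],"rotation":[0,0,0],"grip":0.005},{"dp":[0,-0.001,0],"rotation":[0,0,0],"grip":0.0}]' 35
python3 -m creep '[{"dp":[0,0,0],"rotation":[0,0,0],"grip":0.0},{"dp":[0,0,0],"rotation":[0,0,0],"grip":0.0}]' 35
python3 goto.py '[505,-170,97]' -11
python3 - <<'E'
from h import *
shot('wrist','w9');shot('side','s9');o=observe();print(o['time_s'],o['grip_width'],o['force'])
a=cv2.imread('pics/w9.png');cv2.imwrite('pics/c13.png',cv2.resize(a,(800,600),interpolation=2))
E
```

```text
time_s: 8.4
ee_pos: [506.8, -171.3, 98.5]
orientation: [0.0, 0.995, -0.096, 0.001]
force: [-1.0, 1.3, 5.5]
grip_width: 0.161
time_s: 8.6
ee_pos: [506.8, -171.2, 98.5]
orientation: [0.0, 0.995, -0.096, 0.001]
force: [0.7, 1.4, 3.9]
grip_width: 0.16
pos [ 506.8 -171.2   98.5] yaw -11.07 tool d (m): [-0.002  -0.0009  0.0015] tilt 0.17
rot [ 0.0004 -0.003  -0.0012]
8.7 0.15786835554521542 [-0.02413001  1.43655242  3.28628972]
```

View pics/c13.png

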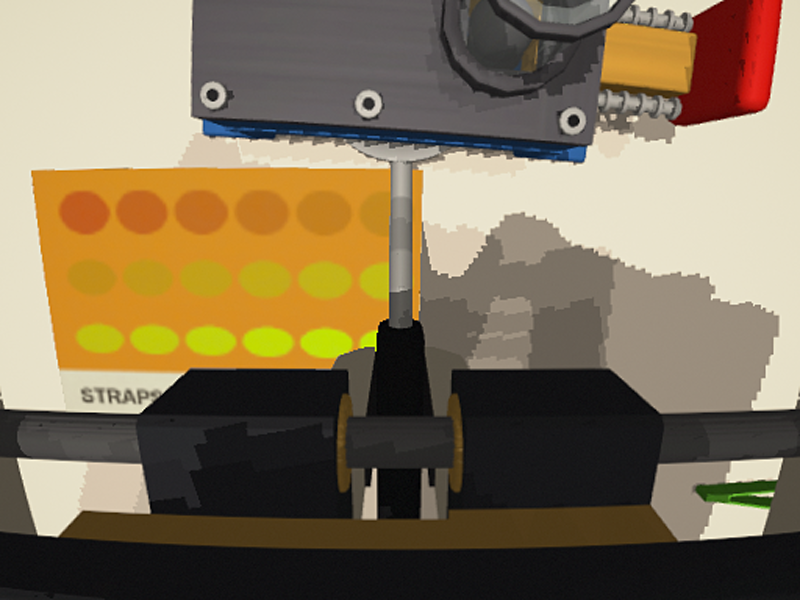

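```bash
python3 -m creep '[{"dp":[-0.001,0,0],"rotation":[0,0,0],"grip":0.0},{"dp":[-0.003,0,0],"rotation":[0,0,0],"grip":0.0},{"dp":[-0.006,0,0],"rotation":[0,0,0],"grip":0.0},{"dp":[-0.010,0,0],"rotation":[0,0,0],"grip":0.0},{"dp":[-0.014,0,0],"rotation":[0,0,0],"grip":0.0},{"dp":[-0.017,0,0],"rotation":[0,0,0],"grip":0.0},{"dp":[-0.019,0,0],"rotation":[0,0,0],"grip":0.0},{"dp":[-0.020,0,0],"rotation":[0,0,0],"grip":0.0}]'
python3 goto.py '[505,-170,98.5]' -11
python3 - <<'E'
from h import *
shot('wrist','w10');o=observe();print(o['time_s'],o['grip_width'],o['force'])
a=cv2.imread('pics/w10.png');cv2.imwrite('pics/c14.png',cv2.resize(a,(800,600),interpolation=2))
E
```

```text
time_s: 9.5
ee_pos: [487.0, -167.4, 98.5]
orientation: [0.0, 0.995, -0.096, 0.002]
force: [1.8, -0.8, 2.2]
grip_width: 0.158
pos [ 487.  -167.4   98.5] yaw -11.07 tool d (m): [ 0.0182 -0.0009  0.0001] tilt 0.18
rot [ 0.0005 -0.0031 -0.0012]
9.55 0.16142985895438353 [ 0.958921   -0.4100913   2.43400213]
```

View pics/c14.png

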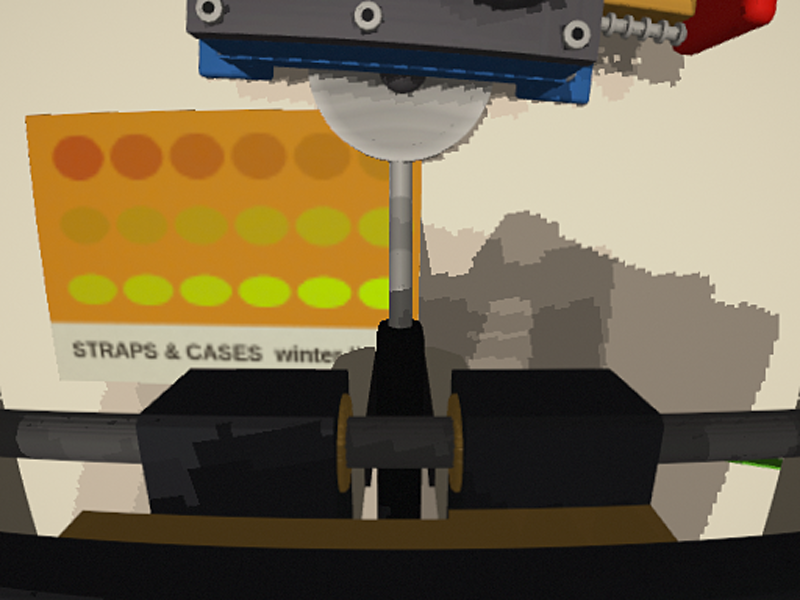

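```bash
python3 -m creep '[{"dp":[-0.002,0,0],"rotation":[0,0,0],"grip":0.0},{"dp":[-0.006,0,0],"rotation":[0,0,0],"grip":0.0},{"dp":[-0.012,0,0],"rotation":[0,0,0],"grip":0.0},{"dp":[-0.019,0,0],"rotation":[0,0,0],"grip":0.0},{"dp":[-0.026,0,0],"rotation":[0,0,0],"grip":0.0},{"dp":[-0.033,0,0],"rotation":[0,0,0],"grip":0.0},{"dp":[-0.039,0,0],"rotation":[0,0,0],"grip":0.0},{"dp":[-0.042,0,0],"rotation":[0,0,0],"grip":0.0}]'
python3 -m creep '[{"dp":[-0.004,0,0],"rotation":[0,0,0],"grip":0.0},{"dp":[-0.010,0,0],"rotation":[0,0,0],"grip":0.0},{"dp":[-0.017,0,0],"rotation":[0,0,0],"grip":0.0},{"dp":[-0.024,0,0],"rotation":[0,0,0],"grip":0.0},{"dp":[-0.031,0,0],"rotation":[0,0,0],"grip":0.0},{"dp":[-0.037,0,0],"rotation":[0,0,0],"grip":0.0},{"dp":[-0.041,0,0],"rotation":[0,0,0],"grip":0.0},{"dp":[-0.042,0,0],"rotation":[0,0,0],"grip":0.0}]'
python3 goto.py '[505,-170,98.5]' -11
python3 - <<'E'
from h import *
shot('wrist','w11');o=observe();print(o['time_s'],o['grip_width'],o['force'])
a=cv2.imread('pics/w11.png');cv2.imwrite('pics/c15.png',cv2.resize(a,(800,600),interpolation=2))
E
```

```text
time_s: 10.35
ee_pos: [445.1, -159.2, 98.5]
orientation: [0.0, 0.995, -0.097, 0.001]
force: [1.7, -1.2, 2.3]
grip_width: 0.158
time_s: 11.15
ee_pos: [403.5, -151.0, 98.5]
orientation: [0.0, 0.995, -0.097, 0.001]
force: [2.9, -0.7, 2.4]
grip_width: 0.157
pos [ 403.5 -151.    98.5] yaw -11.09 tool d (m): [ 0.1033 -0.0009  0.0003] tilt 0.18
rot [ 0.0005 -0.003  -0.0016]
11.2 0.16067332283528962 [ 0.44266614 -0.54541589  5.85765417]
```

View pics/c15.png

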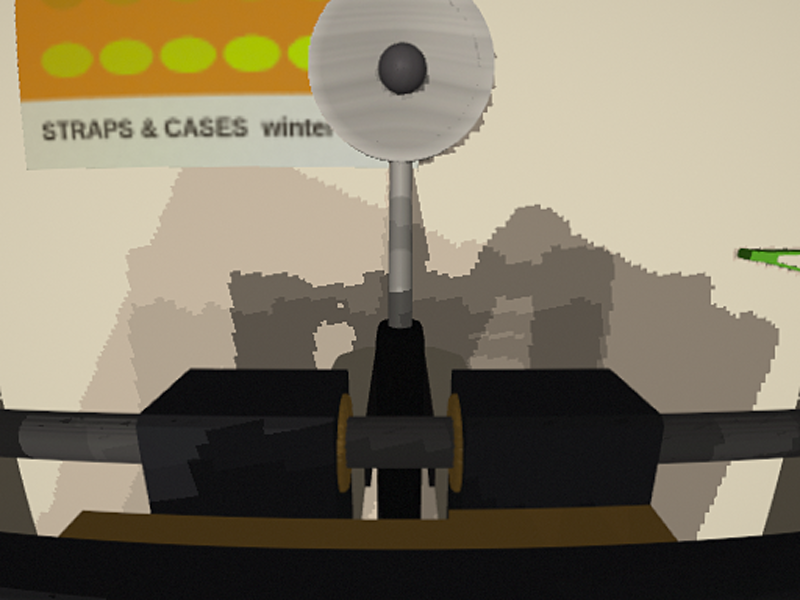

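```bash
python3 -m creep '[{"dp":[0,0,-0.002],"rotation":[0,0,0],"grip":0.0},{"dp":[0,0,-0.006],"rotation":[0,0,0],"grip":0.0},{"dp":[0,0,-0.012],"rotation":[0,0,0],"grip":0.0},{"dp":[0,0,-0.020],"rotation":[0,0,0],"grip":0.0},{"dp":[0,0,-0.028],"rotation":[0,0,0],"grip":0.0},{"dp":[0,0,-0.035],"rotation":[0,0,0],"grip":0.0},{"dp":[0,0,-0.039],"rotation":[0,0,0],"grip":0.0},{"dp":[0,0,-0.040],"rotation":[0,0,0],"grip":0.0}]'
python3 goto.py '[403.5,-151,200]' -11
python3 - <<'E'
from h import *
shot('wrist','w12');o=observe();print(o['time_s'],o['grip_width'],o['force']); shot('side','s12'); shot('top','t12')
a=cv2.imread('pics/w12.png');cv2.imwrite('pics/c16.png',cv2.resize(a,(640,480),interpolation=2))
a=cv2.imread('pics/side0.png');b=cv2.imread('pics/top0.png')
cv2.imwrite('pics/c17.png',cv2.resize(a[150:240,100:190],(720,720),interpolation=2)[:600])
cv2.imwrite('pics/c18.png',cv2.resize(b[130:195,140:205],(585,585),interpolation=2))
E
```

```text
time_s: 12.0
ee_pos: [403.6, -151.1, 139.2]
orientation: [0.001, 0.995, -0.097, 0.002]
force: [-0.3, 0.4, -2.2]
grip_width: 0.158
pos [ 403.6 -151.1  139.2] yaw -11.08 tool d (m): [ 0.0001 -0.0001 -0.0608] tilt 0.23
rot [ 0.001  -0.0038 -0.0015]
12.05 0.1576993918660592 [-0.78019387  0.84470535 -1.12818639]
```

View pics/c16.png

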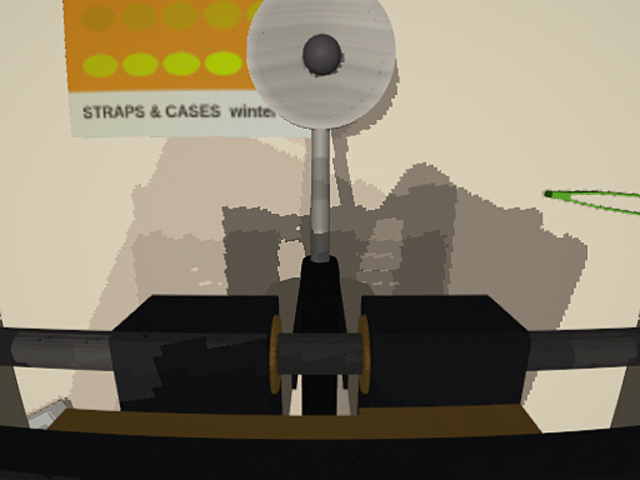

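View pics/c17.png

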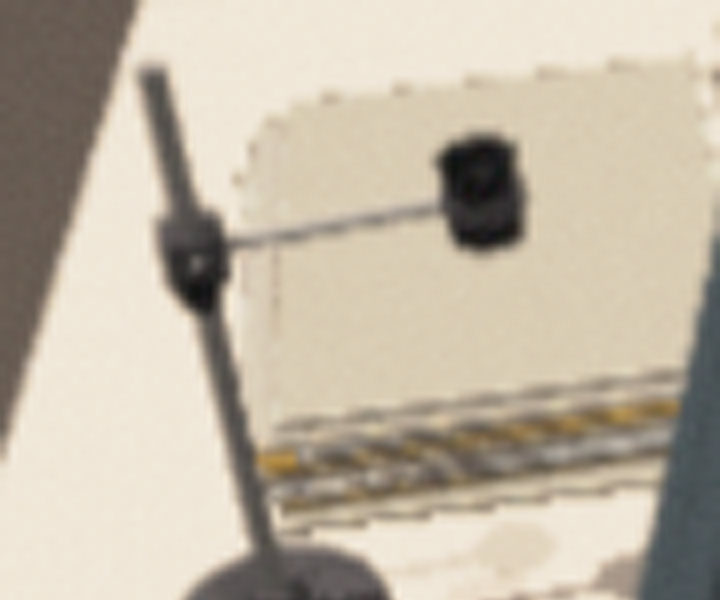

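View pics/c18.png

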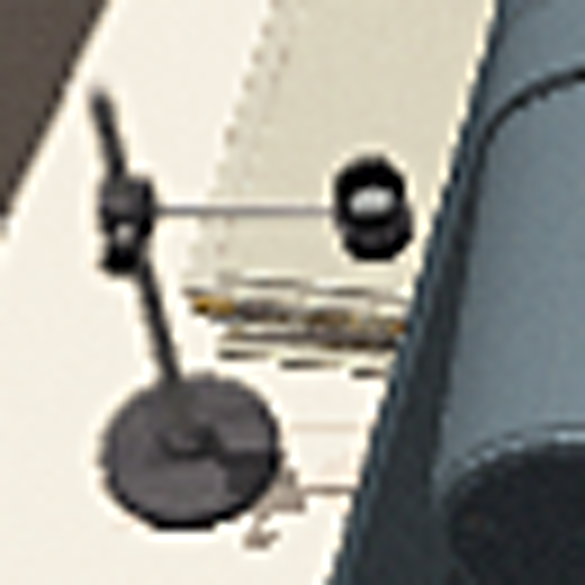

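View pics/s12.png

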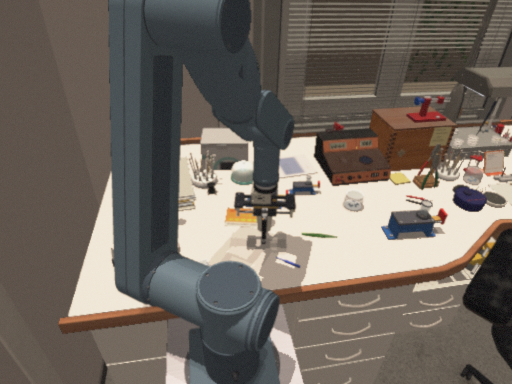

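View pics/t12.png

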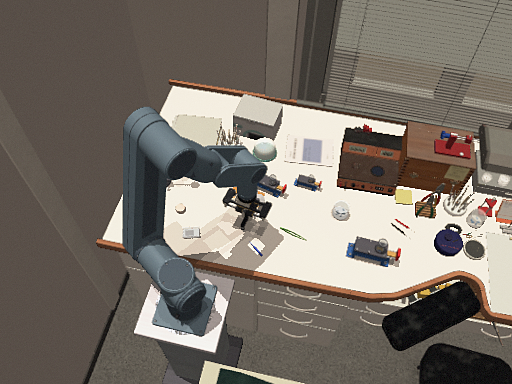

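```bash
python3 - <<'E'
from h import *
s=lambda x,y:(100+x/8,150+y/8); t=lambda x,y:(140+x/9,130+y/9)
top=tri([ray('side',s(478,155)),ray('top',t(372,195))]); bot=tri([ray('side',s(487,232)),ray('top',t(377,232))]); mid=tri([ray('side',s(482,193)),ray('top',t(374,212))])
cl=tri([ray('side',s(196,255)),ray('top',t(126,215))]); pt=tri([ray('side',s(152,72)),ray('top',t(100,92))])
print(top,bot,mid,'clamp',cl,'ptop',pt,'foot',on_z('top',t(190,450),10),on_z('side',s(285,610),8))
# model check
from scipy.optimize import least_squares
ob=np.array([s(478,155),s(487,232)]+[t(372,195),t(377,232)])
def f(p):
    P=[(p[0],p[1],p[2]+39),(p[0],p[1],p[2])]
    return np.r_[proj('side',P)-ob[:2],proj('top',P)-ob[2:]].ravel()
r=least_squares(f,[593,172,190]);print(r.x,r.fun.round(2))
T=np.load('pics/w12.npy'); p=(322*.8,54*.8); b=on_z('wrist',p,T[2,3]-85,T); print('ball',b, T[:3,:3].T@(b-T[:3,3]))
T=np.load('pics/w11.npy'); p=(402*.64,68*.64); b=on_z('wrist',p,12,T); print('ball',b, T[:3,:3].T@(b-T[:3,3]))
E
```

```text
[559.32572625 165.64466827 220.43366664] [569.78809722 170.12949845 177.05542322] [565.34162172 168.26395089 198.83743086] clamp [537.93101564 280.32827064 197.64940216] ptop [544.83918549 281.96373693 278.47409418] foot [537.36792783 279.07443036  10.        ] [538.59620543 277.92570526   8.        ]
[564.72513201 167.9581545  179.16660283] [-0.2  -0.1   0.3   0.18 -0.31 -0.89  0.21  0.79]
ball [ 505.20105688 -171.27088511   54.16408842] [103.21319038   0.14304308  85.3980358 ]
ball [ 505.15397137 -171.00896399   12.        ] [ 1.03370654e+02 -1.23232615e-02  8.67993638e+01]
```

```bash
python3 -m creep '[{"dp":[0.0,-0.003,-0.003],"rotation":[0,-0.001,0],"grip":0.0},{"dp":[0.001,-0.009,-0.009],"rotation":[0,-0.002,-0.01],"grip":0.0},{"dp":[0.002,-0.019,-0.02],"rotation":[0.001,-0.003,-0.02],"grip":0.0},{"dp":[0.004,-0.032,-0.034],"rotation":[0.001,-0.004,-0.035],"grip":0.0},{"dp":[0.005,-0.046,-0.049],"rotation":[0.001,-0.004,-0.05],"grip":0.0},{"dp":[0.006,-0.060,-0.064],"rotation":[0.001,-0.004,-0.06],"grip":0.0},{"dp":[0.006,-0.070,-0.076],"rotation":[0.001,-0.004,-0.066],"grip":0.0},{"dp":[0.007,-0.074,-0.08],"rotation":[0.001,-0.004,-0.068],"grip":0.0}]'
python3 goto.py '[465,58,330]' 0
```

```text
time_s: 12.95
ee_pos: [424.7, -78.6, 219.8]
orientation: [-0.0, 0.998, -0.062, 0.0]
force: [-0.6, 0.2, -3.1]
grip_width: 0.161
pos [424.7 -78.6 219.8] yaw -7.09 tool d (m): [ 0.0232 -0.1405 -0.1102] tilt 0.03
rot [-1.000e-04 -5.000e-04 -1.237e-01]
```

```bash
python3 - <<'E'
from h import *
shot('wrist','w13');o=observe();print(o['time_s'],o['grip_width'],o['force'])
a=cv2.imread('pics/w13.png');cv2.imwrite('pics/c19.png',cv2.resize(a,(640,480),interpolation=2))
E
```

```text
13.0 0.15894878646601796 [ 0.76792376  0.29181747 -0.95931354]
```

View pics/c19.png

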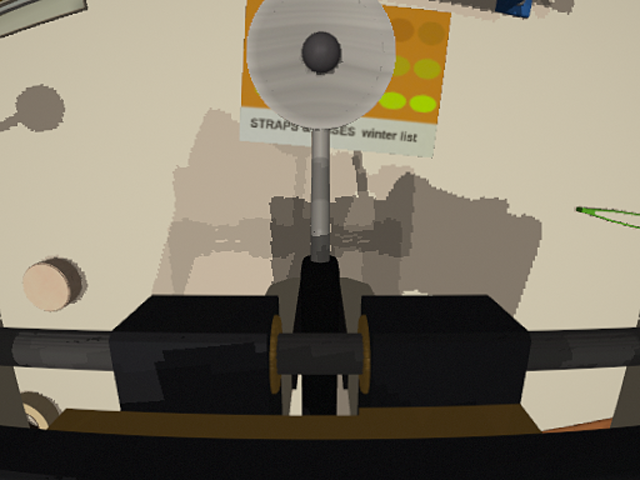

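Ball stays centred at (320,52). Continue rising toward the viewing point.

```bash
python3 -m creep '[{"dp":[0.001,-0.003,-0.003],"rotation":[0,0,0],"grip":0.0},{"dp":[0.002,-0.009,-0.009],"rotation":[0,0,-0.01],"grip":0.0},{"dp":[0.004,-0.019,-0.018],"rotation":[0,0,-0.02],"grip":0.0},{"dp":[0.006,-0.032,-0.030],"rotation":[0,0,-0.035],"grip":0.0},{"dp":[0.008,-0.046,-0.043],"rotation":[0,0,-0.05],"grip":0.0},{"dp":[0.01,-0.060,-0.055],"rotation":[0,0,-0.06],"grip":0.0},{"dp":[0.011,-0.070,-0.065],"rotation":[0,0,-0.066],"grip":0.0},{"dp":[0.012,-0.074,-0.069],"rotation":[0,0,-0.068],"grip":0.0}]'
python3 -m creep '[{"dp":[0.001,-0.003,-0.002],"rotation":[0,0,0],"grip":0.0},{"dp":[0.002,-0.009,-0.005],"rotation":[0,0,-0.01],"grip":0.0},{"dp":[0.004,-0.019,-0.012],"rotation":[0,0,-0.02],"grip":0.0},{"dp":[0.006,-0.032,-0.020],"rotation":[0,0,-0.03],"grip":0.0},{"dp":[0.008,-0.044,-0.028],"rotation":[0,0,-0.04],"grip":0.0},{"dp":[0.01,-0.056,-0.035],"rotation":[0,0,-0.05],"grip":0.0},{"dp":[0.011,-0.063,-0.039],"rotation":[0,0,-0.055],"grip":0.0},{"dp":[0.012,-0.066,-0.041],"rotation":[0,0,-0.056],"grip":0.0}]'
python3 -m creep '[{"dp":[0,0,0],"rotation":[0,0,0],"grip":0.0},{"dp":[0,0,0],"rotation":[0,0,0],"grip":0.0}]'
python3 goto.py '[465,58,330]' 0
python3 - <<'E'
from h import *
shot('wrist','w14');o=observe();print(o['time_s'],o['grip_width'],o['force'])
a=cv2.imread('pics/w14.png');cv2.imwrite('pics/c20.png',cv2.resize(a,(800,600),interpolation=2))
E
```

```text
time_s: 13.8
ee_pos: [446.4, -5.8, 289.9]
orientation: [0.0, 1.0, -0.027, 0.001]
force: [-0.3, -0.6, -1.4]
grip_width: 0.16
time_s: 14.6
ee_pos: [462.1, 60.5, 331.5]
orientation: [0.0, 1.0, 0.002, 0.002]
force: [0.0, -0.4, -1.6]
grip_width: 0.158
time_s: 14.8
ee_pos: [462.0, 60.5, 331.3]
orientation: [0.0, 1.0, 0.002, 0.001]
force: [-0.2, -0.7, -1.6]
grip_width: 0.157
pos [462.   60.5 331.3] yaw 0.19 tool d (m): [0.003  0.0025 0.0013] tilt 0.15
rot [ 0.0003 -0.0026  0.0033]
14.85 0.16113949997597352 [-1.30640887 -0.32349919 -1.61949354]
```

View pics/c20.png

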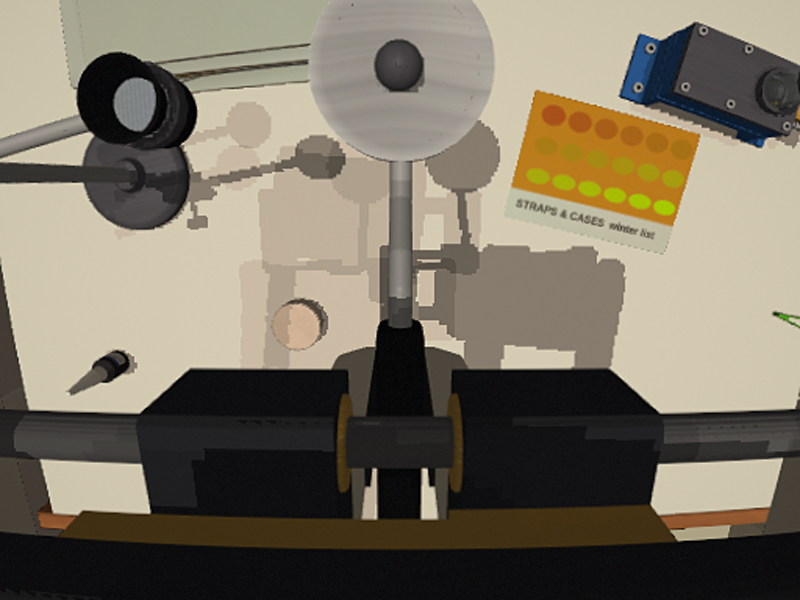

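```bash
python3 - <<'E'
import cv2
a=cv2.imread("pics/w14.png"); a=cv2.convertScaleAbs(a,alpha=1.8,beta=20);cv2.imwrite("pics/c21.png",cv2.resize(a[20:110,30:150],None,fx=6.5,fy=6.5,interpolation=2))
E
```

```text
(no output)
```

View pics/c21.png

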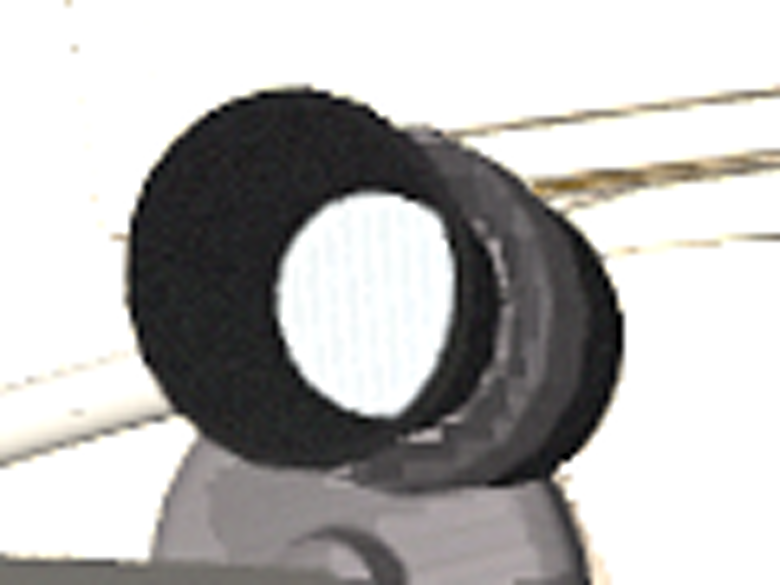

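```bash
python3 - <<'E'
from h import *
from scipy.optimize import least_squares
T=np.load('pics/w14.npy')
a=np.linspace(0,2*np.pi,90)
circ=lambda x,y,z,r:np.c_[x+r*np.cos(a),y+r*np.sin(a),0*a+z]
cr=lambda q:(q-[30,20])*6.5
s=lambda x,y:(100+x/8,150+y/8); t=lambda x,y:(140+x/9,130+y/9)
ob=np.array([s(478,155),s(487,232)]+[t(372,195),t(377,232)])
def f(p,w):
    c=cr(proj('wrist',circ(p[0],p[1],p[2]+39,p[3]),T)); b=cr(proj('wrist',circ(p[0],p[1],p[2],p[4]),T))
    e=np.r_[c[:,0].min()-127,c[:,1].min()-87,c[:,1].max()-468,b[:,0].max()-623]/6.5
    P=[(p[0],p[1],p[2]+39),(p[0],p[1],p[2])]
    return np.r_[e,w*np.r_[proj('side',P)-ob[:2],proj('top',P)-ob[2:]].ravel(),p[3]-17.5,p[4]-17.0]
for w in (0.,.3,1,2):
    r=least_squares(f,[565,168,179,17.5,17],args=(w,),x_scale=[10,10,10,1,1]);print(w,r.x.round(1),r.fun.round(2))
for P in (T,np.load('pics/w12.npy')): pass
p=(399*.64,66*.64); b=on_z('wrist',p,T[2,3]-86,T); print('ball tool',(T[:3,:3].T@(b-T[:3,3])).round(1))
E
```

```text
0.0 [563.6 174.9 175.6  17.8  16.9] [-0.1   0.12 -0.12  0.11 -0.    0.   -0.    0.   -0.   -0.   -0.    0.
  0.26 -0.14]
0.3 [563.  173.  179.   17.5  16.5] [-0.22  0.08 -0.1   0.35 -0.54  0.1  -0.38  0.19 -0.48 -0.23 -0.32  0.27
 -0.02 -0.46]
1 [562.3 170.7 182.6  17.3  16. ] [ 0.02 -0.09  0.07  0.75 -1.24 -0.55 -0.72 -0.22 -1.21 -1.09 -0.68  0.61
 -0.24 -1.01]
2 [562.2 169.8 182.7  17.5  15.4] [ 1.   -0.42  0.48  1.18 -1.92 -1.17 -0.87 -0.52 -2.01 -2.11 -0.96  1.29
 -0.05 -1.58]
ball tool [104.1  -1.1  86.3]
```

```bash
python3 -m creep '[{"dp":[-0.004,-0.001,0],"rotation":[0,0,-0.005],"grip":0.0},{"dp":[-0.012,-0.003,0],"rotation":[0,0,-0.015],"grip":0.0},{"dp":[-0.024,-0.006,0],"rotation":[0,0,-0.035],"grip":0.0},{"dp":[-0.040,-0.011,0],"rotation":[0,0,-0.065],"grip":0.0},{"dp":[-0.057,-0.016,0],"rotation":[0,0,-0.09],"grip":0.0},{"dp":[-0.072,-0.02,0],"rotation":[0,0,-0.115],"grip":0.0},{"dp":[-0.082,-0.023,0],"rotation":[0,0,-0.13],"grip":0.0},{"dp":[-0.085,-0.024,0],"rotation":[0,0,-0.14],"grip":0.0}]'
python3 goto.py '[377,84.4,205.5]' 25
```

```text
time_s: 15.65
ee_pos: [375.5, 84.5, 331.3]
orientation: [0.0, 0.997, 0.072, 0.002]
force: [-0.2, -0.1, -0.9]
grip_width: 0.161
pos [375.5  84.5 331.3] yaw 8.29 tool d (m): [0.0011 0.0002 0.1258] tilt 0.18
rot [ 0.0012 -0.0028 -0.2917]
```

```bash
python3 -m creep '[{"dp":[0,0,0.002],"rotation":[0,0,-0.005],"grip":0.0},{"dp":[0,0,0.007],"rotation":[0,-0.001,-0.02],"grip":0.0},{"dp":[0,0,0.016],"rotation":[0,-0.002,-0.045],"grip":0.0},{"dp":[0,0,0.028],"rotation":[0.001,-0.003,-0.075],"grip":0.0},{"dp":[0,0,0.04],"rotation":[0.001,-0.003,-0.105],"grip":0.0},{"dp":[0,0,0.051],"rotation":[0.001,-0.003,-0.13],"grip":0.0},{"dp":[0,0,0.06],"rotation":[0.001,-0.003,-0.145],"grip":0.0},{"dp":[0,0,0.063],"rotation":[0.001,-0.003,-0.15],"grip":0.0}]'
python3 -m creep '[{"dp":[0,0,0.002],"rotation":[0,0,-0.005],"grip":0.0},{"dp":[0,0,0.007],"rotation":[0,0,-0.02],"grip":0.0},{"dp":[0,0,0.016],"rotation":[0,0,-0.045],"grip":0.0},{"dp":[0,0,0.028],"rotation":[0,0,-0.075],"grip":0.0},{"dp":[0,0,0.04],"rotation":[0,0,-0.10],"grip":0.0},{"dp":[0,0,0.051],"rotation":[0,0,-0.125],"grip":0.0},{"dp":[0,0,0.06],"rotation":[0,0,-0.138],"grip":0.0},{"dp":[0,0,0.063],"rotation":[0,0,-0.142],"grip":0.0}]'
python3 goto.py '[467.8,126.6,205.5]' 25
python3 - <<'E'
from h import *
shot('side','s15');shot('top','t15');shot('wrist','w15');o=observe();print(o['time_s'],o['grip_width'],o['force'])
a=cv2.imread('pics/s15.png');b=cv2.imread('pics/t15.png')
cv2.imwrite('pics/c22.png',np.hstack([cv2.resize(a[140:260,90:220],(400,369),interpolation=2),cv2.resize(b[120:240,130:260],(400,369),interpolation=2)]))
E
```

```text
time_s: 16.45
ee_pos: [375.3, 84.5, 266.9]
orientation: [-0.0, 0.989, 0.147, -0.001]
force: [-0.7, -0.5, -1.7]
grip_width: 0.163
time_s: 17.25
ee_pos: [374.6, 84.5, 202.9]
orientation: [-0.001, 0.976, 0.217, -0.002]
force: [-0.1, -0.0, -1.2]
grip_width: 0.156
pos [374.6  84.5 202.9] yaw 25.09 tool d (m): [ 0.1022  0.0014 -0.0029] tilt 0.23
rot [-0.0019  0.0035  0.0016]
17.4 0.1587134098749158 [ 0.2297605  -1.07361249 -1.19784054]
```

View pics/c22.png

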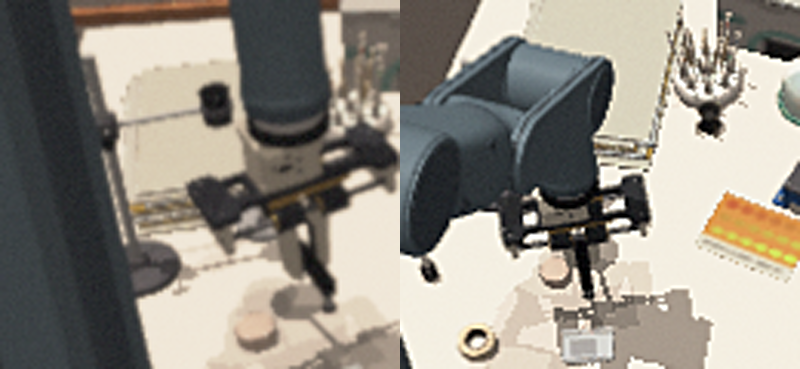

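View pics/w15.png

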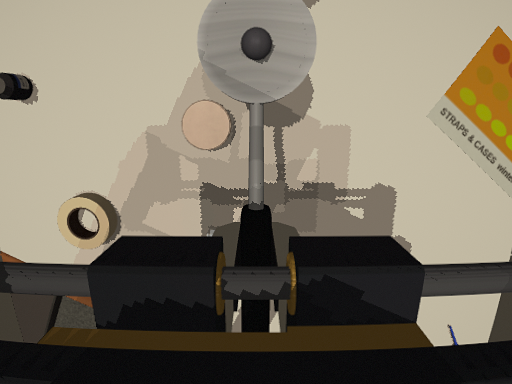

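```bash
python3 -m creep '[{"dp":[0.002,0,0],"rotation":[0,0.001,0],"grip":0.0},{"dp":[0.006,0,-0.001],"rotation":[-0.001,0.002,0],"grip":0.0},{"dp":[0.013,0.001,-0.001],"rotation":[-0.002,0.003,0],"grip":0.0},{"dp":[0.021,0.001,-0.002],"rotation":[-0.002,0.003,0],"grip":0.0},{"dp":[0.029,0.001,-0.003],"rotation":[-0.002,0.003,0],"grip":0.0},{"dp":[0.036,0.001,-0.003],"rotation":[-0.002,0.003,0],"grip":0.0},{"dp":[0.040,0.001,-0.003],"rotation":[-0.002,0.003,0],"grip":0.0},{"dp":[0.042,0.001,-0.003],"rotation":[-0.002,0.003,0],"grip":0.0}]'
python3 goto.py '[467.8,126.6,205.5]' 25
python3 - <<'E'
from h import *
shot('side','s16');shot('wrist','w16');o=observe();print(o['time_s'],o['grip_width'],o['force'])
a=cv2.imread('pics/s16.png');b=cv2.imread('pics/w16.png')
cv2.imwrite('pics/c23.png',np.hstack([cv2.resize(a[140:260,90:220],(400,369),interpolation=2),cv2.resize(b,(400,369),interpolation=2)]))
E
```

```text
time_s: 18.2
ee_pos: [414.1, 101.6, 206.7]
orientation: [0.0, 0.976, 0.217, 0.0]
force: [-0.4, 0.2, -2.6]
grip_width: 0.158
pos [414.1 101.6 206.7] yaw 25.07 tool d (m): [0.0592 0.0001 0.0013] tilt 0.05
rot [ 0.0007 -0.0006  0.0012]
18.3 0.16103432328479708 [-0.18641151 -0.44652    -1.17947082]
```

View pics/c23.png

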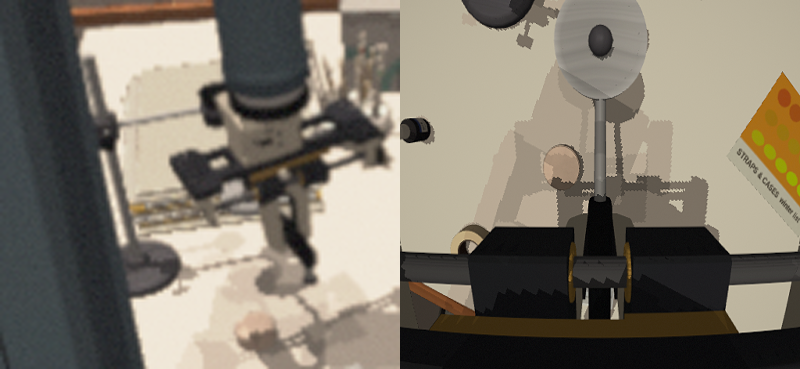

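```bash
python3 -m creep '[{"dp":[0.002,0,0],"rotation":[0,0,0],"grip":0.0},{"dp":[0.006,0,0],"rotation":[0,0,0],"grip":0.0},{"dp":[0.012,0,0],"rotation":[0,0,0],"grip":0.0},{"dp":[0.018,0,0],"rotation":[0,0,0],"grip":0.0},{"dp":[0.025,0,0.001],"rotation":[0,0,0],"grip":0.0},{"dp":[0.030,0,0.001],"rotation":[0,0,0],"grip":0.0},{"dp":[0.034,0,0.001],"rotation":[0,0,0],"grip":0.0},{"dp":[0.035,0,0.001],"rotation":[0,0,0],"grip":0.0}]'
python3 -m creep '[{"dp":[0.002,0,0],"rotation":[0,0,0],"grip":0.0},{"dp":[0.005,0,0],"rotation":[0,0,0],"grip":0.0},{"dp":[0.009,0,0],"rotation":[0,0,0],"grip":0.0},{"dp":[0.013,0,0],"rotation":[0,0,0],"grip":0.0},{"dp":[0.017,0,0],"rotation":[0,0,0],"grip":0.0},{"dp":[0.020,0,0],"rotation":[0,0,0],"grip":0.0},{"dp":[0.022,0,0],"rotation":[0,0,0],"grip":0.0},{"dp":[0.023,0,0],"rotation":[0,0,0],"grip":0.0}]'
python3 goto.py '[467.8,126.6,205.5]' 25
python3 - <<'E'
from h import *
shot('side','s17');shot('top','t17');shot('wrist','w17');o=observe();print(o['time_s'],o['grip_width'],o['force'])
a=cv2.imread('pics/s17.png');b=cv2.imread('pics/t17.png')
cv2.imwrite('pics/c24.png',np.hstack([cv2.resize(a[140:260,90:220],(400,369),interpolation=2),cv2.resize(b[100:220,120:250],(400,369),interpolation=2)]))
E
```

```text
time_s: 19.1
ee_pos: [446.0, 116.5, 205.6]
orientation: [0.0, 0.976, 0.217, 0.0]
force: [0.5, 0.5, -0.8]
grip_width: 0.161
time_s: 19.9
ee_pos: [467.0, 126.3, 205.6]
orientation: [0.0, 0.976, 0.217, 0.0]
force: [0.9, -0.1, -2.0]
grip_width: 0.158
pos [467.  126.3 205.6] yaw 25.08 tool d (m): [0.0009 0.0001 0.0001] tilt 0.05
rot [ 0.0007 -0.0004  0.0014]
20.05 0.1595340452434748 [ 0.39133332  0.43566664 -2.0392926 ]
```

View pics/c24.png

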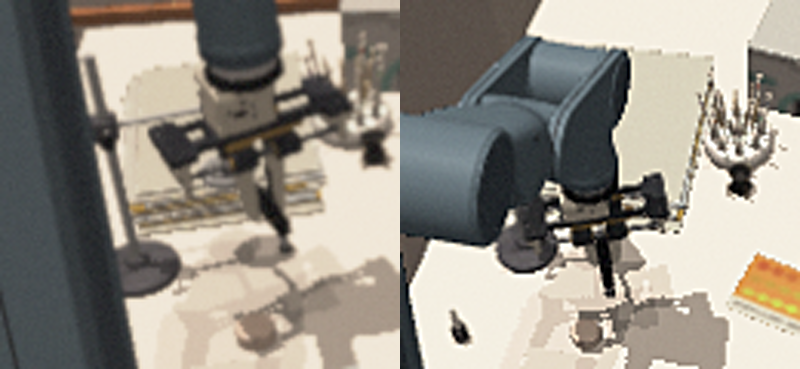

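View pics/w17.png

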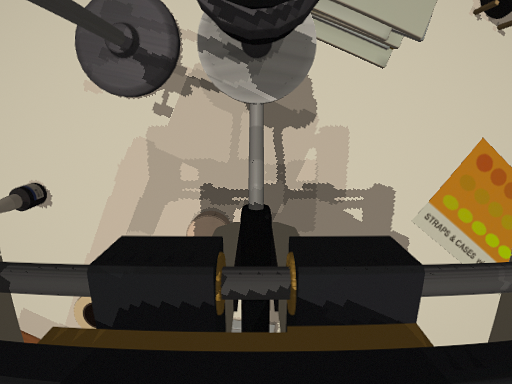

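```bash
python3 - <<'E'
from h import *
T=np.load('pics/w17.npy'); a=np.linspace(0,2*np.pi,60)
im=cv2.imread('pics/w17.png'); im=cv2.convertScaleAbs(im,alpha=2.0,beta=30)
im=cv2.resize(im[0:110,180:340],None,fx=5,fy=5,interpolation=2)
for (z,r,c) in ((179,17.5,(0,0,255)),(199,18.5,(0,255,0)),(218,17.5,(255,0,0))):
    q=(proj('wrist',np.c_[563+r*np.cos(a),171+r*np.sin(a),0*a+z],T)-[180,0])*5
    cv2.polylines(im,[q.astype(int)],True,c,1)
cv2.imwrite('pics/c25.png',im)
b=T[:3,:3]@[105,0,86.5]+T[:3,3]; print(b, proj('wrist',b,T))
E
```

```text
[562.00080941 170.71338154 119.12248631] [[257.48777512  41.40488129]]
```

View pics/c25.png

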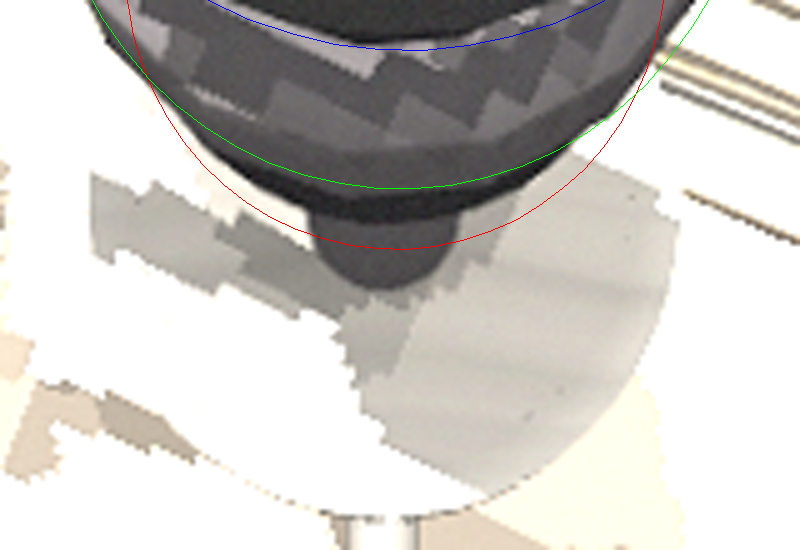

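```bash
python3 -m creep '[{"dp":[0.001,0,0],"rotation":[0,0,0],"grip":0.0},{"dp":[0.002,0,0],"rotation":[0,0,0],"grip":0.0},{"dp":[0.002,0,0],"rotation":[0,0,0],"grip":0.0},{"dp":[0.002,0,0],"rotation":[0,0,0],"grip":0.0},{"dp":[0.002,0,0],"rotation":[0,0,0],"grip":0.0},{"dp":[0.002,0,0],"rotation":[0,0,0],"grip":0.0},{"dp":[0.002,0,0],"rotation":[0,0,0],"grip":0.0},{"dp":[0.002,0,0],"rotation":[0,0,0],"grip":0.0}]'
python3 goto.py '[467.8,126.6,205.5]' 25
python3 - <<'E'
from h import *
shot('wrist','w18');shot('side','s18');o=observe();print(o['time_s'],o['grip_width'],o['force'],abs(o['qvel']).max())
im=cv2.imread('pics/w18.png'); im=cv2.convertScaleAbs(im,alpha=1.5,beta=20)
s=cv2.imread('pics/s18.png')
cv2.imwrite('pics/c26.png',np.hstack([cv2.resize(im[0:110,180:340],(480,330),interpolation=2),cv2.resize(s[160:240,90:320][:, :],(300,330),interpolation=2)]))
cv2.imwrite('pics/c27.png',cv2.resize(s[165:235,200:340],(800,400),interpolation=2))
E
```

```text
time_s: 20.85
ee_pos: [468.6, 127.1, 205.6]
orientation: [0.0, 0.976, 0.217, 0.0]
force: [-0.1, -0.2, -1.2]
grip_width: 0.159
pos [468.6 127.1 205.6] yaw 25.08 tool d (m): [-0.0009  0.0001  0.0001] tilt 0.04
rot [ 0.0006 -0.0003  0.0013]
20.95 0.15850356872459617 [-0.94567849  0.27694318 -1.50861115] 0.0023788937009540487
```

View pics/c26.png

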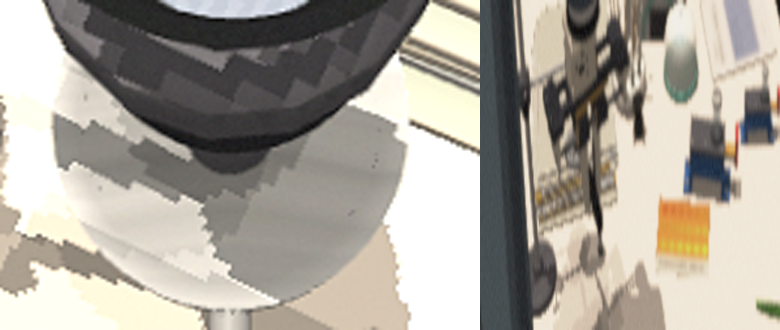

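View pics/c27.png

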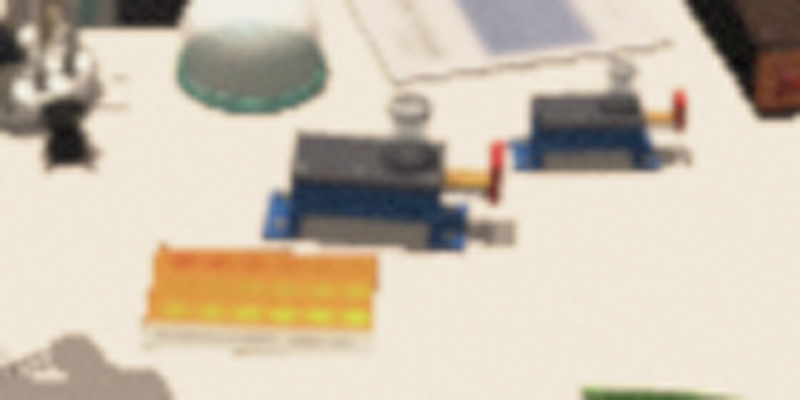

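```bash
python3 -c "
from rig import *
print(sign_off()); o=observe(); print(o['time_s'],o['grip_width'])"
```

```text
the job is handed in; nothing more can be done
None
the job is handed in; nothing more can be done
```

The tray is held level and still under the loupe with one steel ball in its dish. I handed the job in at about 21 s. No verdict came back, so what follows rests on my own last checks.

- **Dispenser:** I used the middle-sized dispenser, the one with the tray under it. I pushed the red pad in until the force rose to about 13 N with almost no further travel. The slide then sprang back, and the last side picture still shows it fully out.
- **Tray:** I gripped the black handle, drew the tray out by about 103 mm and then lifted it. The dish held a single ball, which lay centred in every clear wrist picture on the way. In the last picture it is half hidden by the loupe.
- **Final pose:** The tool is tilted 0.04° and the joints are practically still. The ball is at about (563, 171, 119) mm.
- **Loupe position:** My estimate of the lower rim is (563, 171, 179) mm. That puts the ball about 60 mm below the rim and within about 2 mm of its axis.
- **Disagreement:** The measurements of the loupe differ from each other by up to about 5 mm sideways and 7 mm in height. The last wrist view supports the values I used sideways to about 1 mm, assuming the lower rim is slightly narrower than 35 mm. It says little about the height.
- **Surroundings:** I saw no contact with the loupe or its stand. I steered clear of the bystanders but did not measure them again at the end.

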